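# Load the cartridge-rinsing unit in the wine cellar and put it back in service

### The arm

A 7-joint arm with a two-finger parallel gripper is mounted at the origin on the work surface. World frame = base frame: x ahead of the robot, y to its left, z up, the work surface at z = 0. Lengths are in m, angles in degrees, forces in N, time in s.
With the tool pointing down it reaches from about 0.4 to 0.85 m from the base axis. Payload 10.4 kg.
Tool frame: the origin (TCP) lies between the finger pads; the fingertips stand 17 mm ahead of it and the grasp point (between the pads) lies 2 mm behind it; z points along the fingers, y is the line along which they close (so a half turn about z gives the same grasp; the last joint's range is limited). The gripper opens to 85 mm and grips with 20 to 120 N. Pads are 22 mm wide; open, the fingers measure 114 mm over their backs; the gripper's body (76 mm by 85 mm) begins 54 mm behind the grasp point. The pads swing forward as they close: fully open they stand 13 mm farther back than shut.
Start: joints at [-67.93, 19.034, -3.707, 83.658, 1.238, 77.344, -5.071], TCP at [0.248, 0.574, 0.248] pointing down, gripper open.
Joint ranges: [-148.97, 148.97], [-28.65, 121.19], [-84.17, 76.75], [9.2, 138.47], [-72.65, 252.65], [3.7, 117.97], [-149.18, 149.18]. Speed limits (degrees/s): [127.2, 127.2, 159.86, 159.86, 180, 180, 180].

### API

Orientations are given as [roll, pitch, yaw] about the fixed x, y, z axes, in that order (R = Rz(yaw) Ry(pitch) Rx(roll)).
In Python, from station import * gives the robot as it stands.
- The arm moves only by the shell command python3 -m creep 'ROWS' [FORCE]. ROWS is JSON, a list of rows, each an object with "linear": the shift along the tool's x, y, z in cm, a list of three; "turn": the turn about the tool's z in rad; "grip": the closure, from 0 (fully open) to 1 (shut). A call has 1 to 8 rows; each row is the pose to reach, as a shift and turn from the pose commanded when the call began, along the tool's axes at that moment; what a row does not reach only later rows make up. A row lasts 1/10 s, in which the tool goes at most 50 mm and 8.59 degrees, less where a joint would pass 70% of its speed; a pose out of reach is approached as far as the arm can. A call with a gripper value outside its range is refused whole. The fingers move at their own pace and stop on an object; FORCE is the grip in N (left out, the last holds). Time passes only in rows, so rows that repeat a pose let the fingers close. It gives the time, the measured TCP pose, the force, the opening and the grip force at its end, in the units of the state.
- read_state(): the state, without advancing time (a new reading comes with each control period).
- snapshot(name): name is "scene" or "top" or "wrist"; returns (picture, depth): 480x640x3 uint8, red, green, blue; 480x640 float32, m along the optical axis (not along the pixel's ray), 0 where there is no reading.
- calibration(name): a dict with "intrinsics" (3x3 intrinsics, pixels), "world_from_camera" (4x4, takes a point from camera to world coordinates); the wrist camera has in their place "tool_from_camera" (4x4, takes a point from camera to tool coordinates, whose origin is the TCP and whose axes are the flange's). Camera axes: x right, y up, looking along -z (the intrinsics and any distortion apply to the point x, -y, -z); pixel columns grow to the right and rows downward; lengths in m; the calibration is good to about 2 mm. A picture is of the moment at which its call begins: read the wrist's pose just before it. calibration takes no time and is no camera call.
- close_job(): hands the job in; it is judged then, once.
The state is a dict: "clock": time; "joints": joint angles; "qvel": joint speeds; "tau": joint torques, N m; "eef_pos": TCP position; "ee_rot": TCP orientation; "wrist_force": force on the tool from outside, world axes, zero at the start; "torque": the same for the moment, N m; "width": finger opening in m; "finger_force": force on a finger pad.
Only numpy, scipy, OpenCV 4.12 (cv2) and the standard library are available. Lean on these libraries where they do the work, as an engineer would, in place of code of your own. Each camera call takes 0.05 s, during which the arm holds its last target. There are 200 camera calls.

### The job

Get the cartridge-rinsing unit ready: push its red mushroom stop button in until it stays in, and leave it in while you work. Lower every filter cartridge that is on the bench, upright, into the canister, one to a compartment, then set the domed lid on the canister, turn it backwards until it drops into its thread, and screw it down fully. Only then twist the stop button clockwise so that it springs out again, and do not knock over the beaker.

Things in the scene. Friction and masses are not known exactly. Their poses are not given: they have to be found in the camera images.
- unit: rinsing unit, fixed: round open steel canister with its pump behind it (unit's +x) on a 14 mm skid. Origin: on the bench, on the canister's axis; z up. Bore 140 mm wide, wall 4 mm, inner floor 30 mm and rim 125 mm above the bench. A cross of 3 mm walls, 60 mm tall, along the unit's x and y axes makes four compartments. The pump is 127 mm tall and begins 150 mm from the axis.
- canister_rim (a point): centre of the canister's mouth, level with the rim. Outside, over the upper 35 mm below the rim, is a coarse right-hand thread with three starts, 160 mm over its ridges.
- compartment1 (a point): centre of the floor of one of the four alike compartments, 30 mm above the bench, 42 mm from the canister's axis; 4 mm of room all round for a cartridge, whose fin then stands 26 mm above the rim.
- compartment2 (a point): centre of the floor of one of the four alike compartments, 30 mm above the bench, 42 mm from the canister's axis; 4 mm of room all round for a cartridge, whose fin then stands 26 mm above the rim.
- compartment3 (a point): centre of the floor of one of the four alike compartments, 30 mm above the bench, 42 mm from the canister's axis; 4 mm of room all round for a cartridge, whose fin then stands 26 mm above the rim.
- compartment4 (a point): centre of the floor of one of the four alike compartments, 30 mm above the bench, 42 mm from the canister's axis; 4 mm of room all round for a cartridge, whose fin then stands 26 mm above the rim.
- lid: white domed screw lid, 173 mm across, 107 mm tall in all, 0.42 kg, lying mouth down on the bench. Origin: centre of the skirt's lower edge; z up. Three lugs hidden in the skirt fit the thread; where they stand is not known. Set on the canister it rests on the thread, its origin 108 to 121 mm above the bench; it must be turned backwards before it can be screwed down.
- lid_grip (a point): on the lid's axis, 93 mm above its origin, in the straight bar grip: 110 mm long (lid's x), 20 mm thick (y), 71 to 107 mm above the origin; the dome beside it is 73 mm high. Turning takes 0.2 to 0.4 N m. With the fingers loosely astride the bar the lid is free to drop by its own weight; a firm grip holds it up.
- lid_shoulder (a point): on the lid's axis, 31 mm above its origin: the shoulder that lands on the rim. Turned backwards (anticlockwise from above) by up to 1.9 rad, the lid drops to 101.5 mm (origin above the bench) at a thread entry 0.4 rad wide that ends at a stop. From there it screws down clockwise by 1.5 to 1.9 rad to 94 mm, the shoulder tight on the rim.
- cartridge1: filter cartridge (two to four of cartridge1..4 are present, all alike), white, standing: a round pleated body 48 mm wide and 90 mm tall with, on top, a flat grip fin 10 mm thick (its y), 34 mm wide (its x), reaching to 121 mm; 0.16 kg. Origin: centre of the underside; z up. Meant to be pinched by the fin from above.
- cartridge2: filter cartridge (two to four of cartridge1..4 are present, all alike), white, standing: a round pleated body 48 mm wide and 90 mm tall with, on top, a flat grip fin 10 mm thick (its y), 34 mm wide (its x), reaching to 121 mm; 0.16 kg. Origin: centre of the underside; z up. Meant to be pinched by the fin from above.
- cartridge3: filter cartridge (two to four of cartridge1..4 are present, all alike), white, standing: a round pleated body 48 mm wide and 90 mm tall with, on top, a flat grip fin 10 mm thick (its y), 34 mm wide (its x), reaching to 121 mm; 0.16 kg. Origin: centre of the underside; z up. Meant to be pinched by the fin from above.
- cartridge4: filter cartridge (two to four of cartridge1..4 are present, all alike), white, standing: a round pleated body 48 mm wide and 90 mm tall with, on top, a flat grip fin 10 mm thick (its y), 34 mm wide (its x), reaching to 121 mm; 0.16 kg. Origin: centre of the underside; z up. Meant to be pinched by the fin from above.
- station: stop station, fixed to the bench: a grey box 110 mm (x) by 130 mm (y) and 85 mm tall with a yellow plate and the mushroom stop button in the middle of its top. Origin: centre of the underside.
- stop_top (a point): centre of the top of the red mushroom head, a round knob 40 mm in diameter and 20 mm tall on a thinner neck; the head's top is 127 mm above the bench when out and 116 mm when latched in. The black collar round the neck is 34 mm across and ends 93 mm above the bench.
- stop_press (a joint): how far the mushroom is in, m: 0 out, 0.011 latched, 0.0125 at the end of travel. Pushing in takes 3 to 5 N, then it comes to a hard end; past 0.0115 it latches and stays when let go.
- stop_twist (a joint): turn of the mushroom head, rad, growing clockwise seen from above, 0 to 0.8, sprung back to 0 (about 0.07 N m). When latched, a turn of more than 0.4 frees it; once let go it springs out.
- beaker: empty glass beaker, standing among the cartridges, bystander, 60 mm in diameter, 85 mm tall. Origin: centre of the underside; z up.
- bung: white barrel bung, standing among the cartridges, bystander, 60 mm in diameter, 63 mm tall. Origin: centre of the underside.
Not all that is in view belongs to the job. Leave any blue look-alike of the cartridge3 alone.

How it is judged (in metres and radians):
On the way, in this order (a step that is already met when the one before it is completed fails the run):
1. the mushroom stop is pressed in and stays in (value of joint stop_press above 0.008 m and contact force between the fingers and stop_twist below 0.5 N), for 0.2 s.
2. with the stop in, every cartridge stands in the canister (value of joint stop_press above 0.008 m and z of cartridge1 in the frame of unit between 0.025 and 0.034 m and horizontal distance between each of cartridge1, cartridge2, cartridge3, cartridge4 and unit below 0.052 m and angle between each of cartridge1, cartridge2, cartridge3, cartridge4's own z axis and vertical below 0.1 rad and z of cartridge2 in the frame of unit between 0.025 and 0.034 m and z of cartridge3 in the frame of unit between 0.025 and 0.034 m and z of cartridge4 in the frame of unit between 0.025 and 0.034 m), for 0.2 s.
3. with the stop in, the lid has dropped into the thread on the canister (value of joint stop_press above 0.008 m and horizontal distance between lid and unit below 0.005 m and angle between lid's own z axis and vertical below 0.05 rad and z of lid in the frame of unit between 0.09 and 0.104 m), for 0.1 s.
4. with the stop in, the lid is screwed fully down (all of step 2 and horizontal distance between lid and unit below 0.005 m and angle between lid's own z axis and vertical below 0.05 rad and z of lid in the frame of unit between 0.09 and 0.0958 m), for 0.2 s.
At the end, for the whole second after the job is handed in: every cartridge present stands upright on the canister floor (within 4 mm of it, 52 mm of the axis); the lid is level on the canister, within 5 mm of its axis, screwed down to less than 95.8 mm above the bench (tight at 94); the mushroom stop is out again (under 3 mm in); all at rest (z of cartridge1 in the frame of unit between 0.025 and 0.034 m and horizontal distance between each of cartridge1, cartridge2, cartridge3, cartridge4 and unit below 0.052 m and angle between each of cartridge1, cartridge2, cartridge3, cartridge4's own z axis and vertical below 0.1 rad and z of cartridge2 in the frame of unit between 0.025 and 0.034 m and z of cartridge3 in the frame of unit between 0.025 and 0.034 m and z of cartridge4 in the frame of unit between 0.025 and 0.034 m and horizontal distance between lid and unit below 0.005 m and angle between lid's own z axis and vertical below 0.05 rad and z of lid in the frame of unit between 0.09 and 0.0958 m and value of joint stop_press below 0.003 m and linear speed of lid below 0.02 m/s); the robot touches nothing.
It fails at once if the beaker is knocked over (angle between beaker's own z axis and vertical above 0.6 rad).
It fails at once if a cartridge is dropped into the canister instead of being lowered ((linear speed of cartridge1 above 0.9 m/s and horizontal distance between cartridge1 and unit below 0.06 m and contact force between the fingers and cartridge1 below 0.3 N) or (linear speed of cartridge2 above 0.9 m/s and horizontal distance between cartridge2 and unit below 0.06 m and contact force between the fingers and cartridge2 below 0.3 N) or (linear speed of cartridge3 above 0.9 m/s and horizontal distance between cartridge3 and unit below 0.06 m and contact force between the fingers and cartridge3 below 0.3 N) or (linear speed of cartridge4 above 0.9 m/s and horizontal distance between cartridge4 and unit below 0.06 m and contact force between the fingers and cartridge4 below 0.3 N)).
Of cartridge1, cartridge2, cartridge3, cartridge4 only 2 to 4 are there at a start; the rules pass over those that are not, and their reading is None.
At some moment in a run one of lid may be knocked a few centimetres aside while the robot is not near it.
It also fails if it takes over 210 s, if anything falls off the work surface, if the arm or the gripper's body presses on something with over 40 N, if the wrist force passes 120 N, or if a joint passes its speed limit or range.

## Working session

There is one attempt and no reset: what is moved stays moved. The work goes in short steps, Python scripts to look and compute and a shell command to move; the robot and the scene stay as the last step left them, time stands still between calls to the robot, and variables do not carry over. Pictures are saved under pics/ and viewed, at most 14 in all, crops included, and the job is handed in when it is done.

```bash
ls; mkdir -p pics; cat > h.py <<'E'
from station import *
import numpy as np, cv2
from scipy.spatial.transform import Rotation as R
def cloud(name):
    s=read_state(); p,d=snapshot(name); c=calibration(name); K=np.array(c["intrinsics"])
    if name=="wrist":
        T=np.eye(4);T[:3,:3]=R.from_euler('xyz',s["ee_rot"],degrees=True).as_matrix();T[:3,3]=s["eef_pos"]
        T=T@np.array(c["tool_from_camera"])
    else: T=np.array(c["world_from_camera"])
    v,u=np.mgrid[:480,:640]
    P=np.stack([(u-K[0,2])/K[0,0]*d,-(v-K[1,2])/K[1,1]*d,-d],-1)
    W=P@T[:3,:3].T+T[:3,3]; W[d==0]=np.nan
    return p,d,W
def save(n,p): cv2.imwrite(f"pics/{n}.png",cv2.cvtColor(p,cv2.COLOR_RGB2BGR))
E
python3 - <<'E'
from h import *
print(read_state())
for n in("top","scene"):
    p,d,W=cloud(n); save(n+"0",p); np.savez(n+"0",p=p,W=W); c=calibration(n); print(n,c, np.mean(d==0))
E
```

```text
pics
{'clock': 0.0, 'joints': array([-67.92968237,  19.07233704,  -3.70904227,  83.70454803,
         1.23807077,  77.3437532 ,  -5.06892309]), 'qvel': array([ 0.06607557, -0.1143751 , -0.11510079,  0.04680187,  0.00846482,
       -0.05088172, -0.05491372]), 'tau': array([-2.73621472e-04, -6.25425982e+01,  4.88485862e-02, -3.91615534e+01,
        1.59957289e-02,  9.81831254e-03,  1.38171151e-05]), 'eef_pos': array([0.24771952, 0.57343706, 0.2475242 ]), 'ee_rot': array([-1.79919323e+02,  3.52591386e-03,  1.56639732e+02]), 'wrist_force': array([-0.52741043, -0.40604713,  0.01085925]), 'torque': array([-0.0235666,  0.0255884, -0.0225471]), 'finger_force': 0.0, 'width': 0.08539529106325848}
top {'intrinsics': array([[616.48703958,   0.        , 319.01163864],
       [  0.        , 616.48703958, 238.57169971],
       [  0.        ,   0.        ,   1.        ]]), 'world_from_camera': array([[ 0.07803888,  0.97352969, -0.21482523,  0.2944027 ],
       [-0.99693175,  0.07751917, -0.0108564 ,  0.00557381],
       [ 0.00608404,  0.21501331,  0.97659217,  1.30001153],
       [ 0.        ,  0.        ,  0.        ,  1.        ]])} 0.00384765625
scene {'intrinsics': array([[439.97093232,   0.        , 317.35641055],
       [  0.        , 439.97093232, 239.48165362],
       [  0.        ,   0.        ,   1.        ]]), 'world_from_camera': array([[ 0.38767329, -0.74061796,  0.54881186,  1.01602523],
       [ 0.92173139,  0.30435923, -0.24036786, -0.20011451],
       [ 0.0109848 ,  0.59904132,  0.80064276,  0.77178276],
       [ 0.        ,  0.        ,  0.        ,  1.        ]])} 0.0038639322916666666
```

View pics/top0.png

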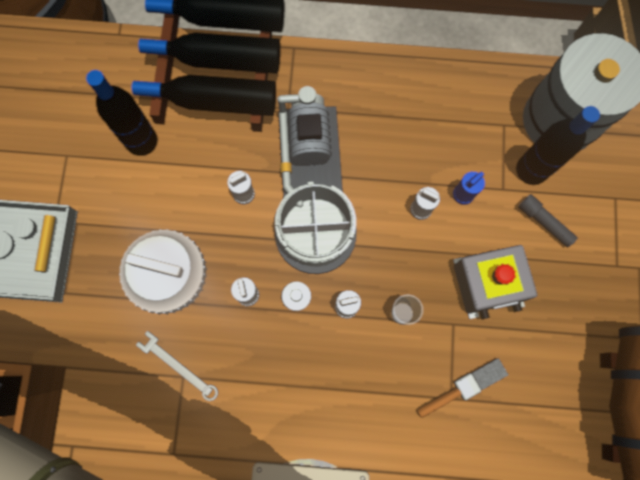

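View pics/scene0.png

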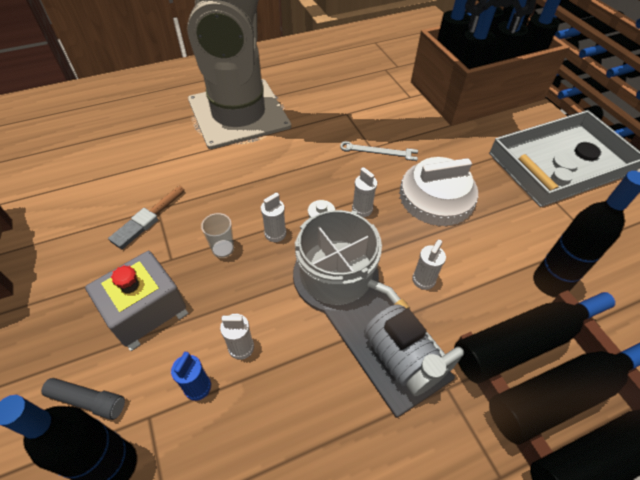

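The top view shows four white cartridges at about (240,185), (427,202), (244,290) and (347,302), and the bung at (296,296). The beaker is at (406,309), the blue decoy at (469,187), the lid at (162,270), the canister at (316,222) and the stop at (504,274). The scene view agrees.

```bash
cat > meas.py <<'E'
from h import *
def fin(W,xy,z0=.112,z1=.128,r=.04):
    m=(np.hypot(W[...,0]-xy[0],W[...,1]-xy[1])<r)&(W[...,2]>z0)&(W[...,2]<z1)
    Q=W[m]
    if len(Q)<8: return None
    (c,s,a)=cv2.minAreaRect(Q[:,:2].astype(np.float32)*1000)
    b=cv2.boxPoints((c,s,a)); e=[b[1]-b[0],b[2]-b[1]]; L=max(e,key=np.linalg.norm)
    return len(Q),np.round(c,1),np.round(s,1),round(float(np.degrees(np.arctan2(L[1],L[0]))%180),1),np.round(np.median(Q[:,2])*1000,1)
def circ(W,m):
    Q=W[m][:,:2]; A=np.c_[2*Q,np.ones(len(Q))]; s=np.linalg.lstsq(A,(Q**2).sum(1),rcond=None)[0]
    return len(Q),np.round(s[:2]*1000,1),round(1000*float(np.sqrt(s[2]+s[:2]@s[:2])),1)
E
python3 - <<'E'
from meas import *
for n in("top","scene"):
    f=np.load(n+"0.npz");W=f["W"];p=f["p"].astype(int)
    print(n)
    if n=="top":
        C={k:W[v,u,:2] for k,(u,v) in dict(c1=(239,182),c2=(429,194),c3=(242,287),c4=(347,299),bk=(406,300),bung=(296,293),lid=(155,266),stop=(504,272),can=(316,222)).items()}
        print({k:np.round(v,3) for k,v in C.items()})
    for k in("c1","c2","c3","c4"): print(k,fin(W,C[k],.1135,.13),fin(W,C[k],.085,.1,.04))
    print("lid",fin(W,C["lid"],.1,.118,.12))
    red=(p[...,0]>150)&(p[...,1]<60)&(p[...,2]<60); Q=W[red]; print("stop",np.round(np.nanpercentile(Q,[2,50,98],axis=0),3)); 
    t=red&(W[...,2]>.1215); print(t.sum(),np.round(np.nanmean(W[t],axis=0),4))
    cx=np.array(C["can"]); r=np.hypot(W[...,0]-cx[0],W[...,1]-cx[1])
    m=(W[...,2]>.121)&(W[...,2]<.129)&(r<.1); print("rim",circ(W,m))
    m=(W[...,2]>.085)&(W[...,2]<.095)&(r<.066); Q=W[m]; print(len(Q),fin(W,cx,.083,.097,.068))
    y=(p[...,0]>180)&(p[...,1]>170)&(p[...,2]<80)&(W[...,2]>.07)&(W[...,2]<.1); print("plate",cv2.minAreaRect(W[y][:,:2].astype(np.float32)*1000) if y.sum()>20 else None)
    m=(np.hypot(W[...,0]-C["bk"][0],W[...,1]-C["bk"][1])<.05)&(W[...,2]>.078)&(W[...,2]<.092); print("beaker",circ(W,m) if m.sum()>5 else None)
E
```

```text
top
{'c1': array([0.665, 0.191]), 'c2': array([ 0.663, -0.193]), 'c3': array([0.447, 0.159]), 'c4': array([ 0.44 , -0.044]), 'bk': array([ 0.457, -0.168]), 'bung': array([0.45 , 0.057]), 'lid': array([0.476, 0.335]), 'stop': array([ 0.515, -0.342]), 'can': array([0.596, 0.028])}
c1 (84, array([667.5, 191.6]), array([11.1, 32.5]), 122.8, np.float64(118.8)) (261, array([666.9, 192. ]), array([47.3, 45.2]), 6.2, np.float64(88.9))
c2 (87, array([ 664.2, -196.7]), array([33.5, 11.9]), 66.6, np.float64(119.3)) (266, array([ 663.8, -196.4]), array([46.7, 45.6]), 34.3, np.float64(89.1))
c3 (90, array([447.2, 159.8]), array([33.6,  9.8]), 18.6, np.float64(119.3)) (334, array([447.4, 159.8]), array([46.6, 45.9]), 53.3, np.float64(89.2))
c4 (91, array([438.2, -49.2]), array([10.1, 34. ]), 108.7, np.float64(119.3)) (336, array([438.3, -49. ]), array([45.7, 46.6]), 139.5, np.float64(88.9))
lid (544, array([480.4, 340.6]), array([110.7,  20.5]), 79.8, np.float64(105.3))
stop [[ 0.497 -0.36   0.118]
 [ 0.513 -0.342  0.124]
 [ 0.527 -0.329  0.128]]
96 [ 0.5137 -0.3451  0.1244]
rim (451, array([590. 
[... 531 characters left out ...]
 47.1]), 117.1, np.float64(89.5))
c3 (78, array([445.7, 161. ]), array([33.7, 11.8]), 17.5, np.float64(118.6)) (223, array([449. , 158.2]), array([45.9, 39.9]), 55.3, np.float64(89.7))
c4 (88, array([438.3, -48.8]), array([12. , 33.3]), 111.6, np.float64(119.3)) (248, array([442. , -50.2]), array([46.2, 36.3]), 76.3, np.float64(89.6))
lid (380, array([478.9, 340.8]), array([109.9,  22.2]), 79.3, np.float64(105.7))
stop [[ 0.498 -0.362  0.121]
 [ 0.518 -0.341  0.124]
 [ 0.531 -0.328  0.127]]
120 [ 0.5156 -0.344   0.124 ]
rim (591, array([588.9,  28.8]), 72.1)
286 (360, array([608.3,  32.1]), array([110.7, 118.1]), 146.4, np.float64(88.2))
plate None
beaker (169, array([ 433.9, -166.4]), 27.8)
```

```bash
cat > go.py <<'E'
# usage: go.py x y z yaw  -> linear (cm) and turn (rad) in the present tool axes
import sys; from h import *
s=read_state(); x,y,z,yaw=map(float,sys.argv[1:5])
Rm=R.from_euler('xyz',s["ee_rot"],degrees=True).as_matrix()
l=Rm.T@(np.array([x,y,z])-s["eef_pos"])*100
d=(s["ee_rot"][2]-yaw+180)%360-180
h=(d+90)%180-90
print("linear",np.round(l,2).tolist(),"turn",round(np.radians(d),3),"or",round(np.radians(h),3),"pos",np.round(s["eef_pos"],4),"rot",np.round(s["ee_rot"],1),"j7",round(s["joints"][6],1),"F",np.round(s["wrist_force"],1),"w",round(s["width"],4),"t",round(s["clock"],1))
E
python3 - <<'E'
from h import *
from scipy.optimize import minimize_scalar
Q=[]
for n in("top","scene"):
    W=np.load(n+"0.npz")["W"]; c=np.array([.5895,.0283]); d=W[...,:2]-c; r=np.hypot(d[...,0],d[...,1])
    m=(W[...,2]>.084)&(W[...,2]<.094)&(r<.06)&(r>.015); q=d[m]
    a=np.arctan2(q[:,1],q[:,0]); v=(np.exp(4j*a)).mean(); print(n,m.sum(),np.degrees(np.angle(v))/4,abs(v))
E
python3 -m creep '[{"linear":[-60.9,-73.7,3],"turn":1.756,"grip":1},{"linear":[-60.9,-73.7,3],"turn":1.756,"grip":1},{"linear":[-60.9,-73.7,3],"turn":1.756,"grip":1},{"linear":[-60.9,-73.7,3],"turn":1.756,"grip":1},{"linear":[-60.9,-73.7,3],"turn":1.756,"grip":1},{"linear":[-60.9,-73.7,3],"turn":1.756,"grip":1},{"linear":[-60.9,-73.7,3],"turn":1.756,"grip":1},{"linear":[-60.9,-73.7,3],"turn":1.756,"grip":1}]' 40
python3 go.py .5145 -.345 .2 56
```

```text
top 151 8.152755582476086 0.9852127862663195
scene 215 8.376656550354053 0.9835614199559793
clock: 0.9
eef_pos: [0.3594, 0.1878, 0.2355]
ee_rot: [-180.0, -0.0, 87.5]
wrist_force: [2.3, -0.2, 0.1]
width: -0.0
finger_force: 0.0
linear [-52.56, 17.79, 3.53] turn 0.55 or 0.55 pos [0.3594 0.1878 0.2355] rot [-180.    -0.    87.5] j7 -38.8 F [ 2.3 -0.2  0.1] w -0.0 t 0.9
```

```bash
python3 -m creep '[{"linear":[-52.5,17.8,3.5],"turn":0.55,"grip":1},{"linear":[-52.5,17.8,3.5],"turn":0.55,"grip":1},{"linear":[-52.5,17.8,3.5],"turn":0.55,"grip":1},{"linear":[-52.5,17.8,3.5],"turn":0.55,"grip":1},{"linear":[-52.5,17.8,3.5],"turn":0.55,"grip":1},{"linear":[-52.5,17.8,3.5],"turn":0.55,"grip":1},{"linear":[-52.5,17.8,3.5],"turn":0.55,"grip":1},{"linear":[-52.5,17.8,3.5],"turn":0.55,"grip":1}]' >/dev/null; python3 -m creep '[{"linear":[0,0,0],"turn":0,"grip":1},{"linear":[0,0,0],"turn":0,"grip":1}]' >/dev/null
python3 go.py .5145 -.345 .15 56
```

```text
linear [-10.27, 11.87, 5.99] turn 0.004 or 0.004 pos [ 0.4731 -0.1936  0.2099] rot [-1.799e+02  1.000e-01  5.620e+01] j7 -11.8 F [-0.4  0.6 -0.2] w -0.0001 t 1.9
```

```bash
python3 -m creep '[{"linear":[-5.1,5.9,0],"turn":0,"grip":1},{"linear":[-10.3,11.9,0],"turn":0,"grip":1},{"linear":[-10.3,11.9,0],"turn":0,"grip":1},{"linear":[-10.3,11.9,0],"turn":0,"grip":1},{"linear":[-10.3,11.9,4],"turn":0,"grip":1},{"linear":[-10.3,11.9,6],"turn":0,"grip":1},{"linear":[-10.3,11.9,6],"turn":0,"grip":1},{"linear":[-10.3,11.9,6],"turn":0,"grip":1}]' 
python3 go.py .5145 -.345 .132 56
```

```text
clock: 2.7
eef_pos: [0.5161, -0.3431, 0.1513]
ee_rot: [-180.0, -0.1, 56.4]
wrist_force: [0.6, -1.5, -0.1]
width: -0.0001
finger_force: 0.0
linear [-0.24, -0.03, 1.93] turn 0.008 or 0.008 pos [ 0.5161 -0.3431  0.1513] rot [-1.80e+02 -1.00e-01  5.64e+01] j7 11.8 F [ 0.6 -1.5 -0.1] w -0.0001 t 2.7
```

```bash
python3 -m creep '[{"linear":[-0.2,0,0.5],"turn":0,"grip":1},{"linear":[-0.2,0,1.0],"turn":0,"grip":1},{"linear":[-0.2,0,1.3],"turn":0,"grip":1},{"linear":[-0.2,0,1.5],"turn":0,"grip":1},{"linear":[-0.2,0,1.7],"turn":0,"grip":1},{"linear":[-0.2,0,1.8],"turn":0,"grip":1},{"linear":[-0.2,0,1.9],"turn":0,"grip":1},{"linear":[-0.2,0,1.9],"turn":0,"grip":1}]'
```

```text
clock: 3.5
eef_pos: [0.5145, -0.346, 0.1314]
ee_rot: [-180.0, -0.0, 56.4]
wrist_force: [1.9, -0.3, 2.6]
width: 0.0003
finger_force: 1.2
```

```bash
for i in 1; do python3 -m creep '[{"linear":[0,0,0.1],"turn":0,"grip":1},{"linear":[0,0,0.2],"turn":0,"grip":1},{"linear":[0,0,0.2],"turn":0,"grip":1}]'; done; python3 -m creep '[{"linear":[0,0,0.1],"turn":0,"grip":1},{"linear":[0,0,0.2],"turn":0,"grip":1},{"linear":[0,0,0.2],"turn":0,"grip":1}]'
```

```text
clock: 3.8
eef_pos: [0.5146, -0.3461, 0.1306]
ee_rot: [180.0, -0.0, 56.4]
wrist_force: [-2.0, 2.3, 13.1]
width: -0.0001
finger_force: 6.2
clock: 4.1
eef_pos: [0.5148, -0.3463, 0.1303]
ee_rot: [179.9, -0.1, 56.4]
wrist_force: [-6.9, 7.5, 29.1]
width: 0.0001
finger_force: 14.4
```

```bash
python3 -m creep '[{"linear":[0,0,-5],"turn":0,"grip":1},{"linear":[0,0,-8],"turn":0,"grip":0.4},{"linear":[0,0,-8],"turn":0,"grip":0.4},{"linear":[0,0,-8],"turn":0,"grip":0.4}]'; python3 go.py .664 -.196 .2 67.5; python3 - <<'E'
from h import *
p,d,W=cloud("scene"); save("s1",p[200:400,40:300]); p=p.astype(int)
red=(p[...,0]>150)&(p[...,1]<60)&(p[...,2]<60);print(np.nanpercentile(W[red][:,2],[50,90,98]))
E
```

```text
clock: 4.5
eef_pos: [0.5143, -0.3458, 0.2073]
ee_rot: [-180.0, -0.0, 56.4]
wrist_force: [1.0, 0.2, -0.3]
width: 0.0434
finger_force: 0.0
linear [20.77, 4.17, 0.74] turn -0.194 or -0.194 pos [ 0.5143 -0.3458  0.2073] rot [-180.    -0.    56.4] j7 10.4 F [ 1.   0.2 -0.3] w 0.0434 t 4.5
[0.11398946 0.11637319 0.11692599]
```

Latched (head top ≈ 116 mm). On to cartridge 2.

```bash
python3 -m creep '[{"linear":[20.8,4.2,0.7],"turn":-0.194,"grip":0.4},{"linear":[20.8,4.2,0.7],"turn":-0.194,"grip":0.4},{"linear":[20.8,4.2,0.7],"turn":-0.194,"grip":0.4},{"linear":[20.8,4.2,0.7],"turn":-0.194,"grip":0.4},{"linear":[20.8,4.2,0.7],"turn":-0.194,"grip":0.4},{"linear":[20.8,4.2,0.7],"turn":-0.194,"grip":0.4},{"linear":[20.8,4.2,0.7],"turn":-0.194,"grip":0.4},{"linear":[20.8,4.2,0.7],"turn":-0.194,"grip":0.4}]' >/dev/null; python3 go.py .664 -.196 .111 67.5
python3 - <<'E'
from meas import *
p,d,W=cloud("wrist"); save("w1",p); print(fin(W,(.664,-.196),.112,.13),fin(W,(.664,-.196),.083,.1))
E
```

```text
linear [0.24, -0.0, 8.92] turn -0.003 or -0.003 pos [ 0.6632 -0.1982  0.2002] rot [-180.     0.    67.3] j7 4.3 F [ 0.6 -0.3 -0.1] w 0.051 t 5.3
(1188, array([ 664. , -192.1]), array([33.3,  9.9]), 67.0, np.float64(119.5)) (3827, array([ 663.9, -191.6]), array([46.3, 47.2]), 156.1, np.float64(88.9))
```

View pics/w1.png

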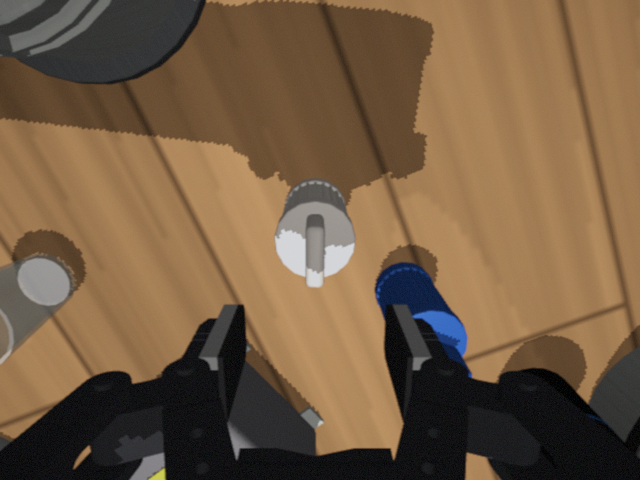

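The wrist view shows the cartridge at (315,240) centred between the fingers, with the blue decoy to the right at (425,310), clear enough if I open narrowly.

```bash
python3 -m creep '[{"linear":[0.2,0,3],"turn":0,"grip":0.6},{"linear":[0.3,0,6],"turn":0,"grip":0.6},{"linear":[0.3,0,8],"turn":0,"grip":0.6},{"linear":[0.3,0,8.9],"turn":0,"grip":0.6},{"linear":[0.3,0,8.9],"turn":0,"grip":0.6},{"linear":[0.3,0,8.9],"turn":0,"grip":0.9},{"linear":[0.3,0,8.9],"turn":0,"grip":1},{"linear":[0.3,0,8.9],"turn":0,"grip":1}]' 40; python3 -m creep '[{"linear":[0,0,0],"turn":0,"grip":1},{"linear":[0,0,-4],"turn":0,"grip":1},{"linear":[0,0,-8],"turn":0,"grip":1},{"linear":[0,0,-12],"turn":0,"grip":1},{"linear":[0,0,-16],"turn":0,"grip":1},{"linear":[0,0,-16],"turn":0,"grip":1},{"linear":[0,0,-16],"turn":0,"grip":1}]'
python3 - <<'E'
import numpy as np
for k in range(4):
    a=np.radians(53.3+90*k); print(k,np.round([.5893+.042*np.cos(a),.0283+.042*np.sin(a)],4))
E
python3 go.py .623 -.0055 .27 90
```

```text
clock: 6.2
eef_pos: [0.6663, -0.1938, 0.1131]
ee_rot: [179.9, -0.0, 67.5]
wrist_force: [-1.3, 0.4, 5.9]
width: 0.0095
finger_force: 44.9
clock: 6.9
eef_pos: [0.666, -0.1935, 0.2723]
ee_rot: [179.9, -0.0, 67.5]
wrist_force: [-1.0, 0.2, -2.6]
width: 0.0094
finger_force: 44.0
0 [0.6144 0.062 ]
1 [0.5556 0.0534]
2 [ 0.5642 -0.0054]
3 [0.623  0.0032]
linear [15.72, -11.17, 0.22] turn -0.393 or -0.393 pos [ 0.666  -0.1935  0.2723] rot [179.9  -0.   67.5] j7 2.9 F [-1.   0.2 -2.6] w 0.0094 t 6.9
```

```bash
python3 go.py .623 .0032 .275 53.3; python3 -m creep '[{"linear":[4,-3,-0.2],"turn":0.1,"grip":1},{"linear":[8,-6,-0.2],"turn":0.2,"grip":1},{"linear":[12,-9,-0.2],"turn":0.248,"grip":1},{"linear":[15,-11,-0.2],"turn":0.248,"grip":1},{"linear":[16.5,-11.5,-0.2],"turn":0.248,"grip":1},{"linear":[16.5,-11.5,-0.2],"turn":0.248,"grip":1},{"linear":[16.5,-11.5,-0.2],"turn":0.248,"grip":1},{"linear":[16.5,-11.5,-0.2],"turn":0.248,"grip":1}]'; python3 go.py .623 .0032 .275 53.3
cat > held.py <<'E'
# circle fit of held cartridge body (band of heights above given bottom) from scene and top
import sys; from meas import *
s=read_state(); e=s["eef_pos"]; b=e[2]-float(sys.argv[1])
for n in("scene",):
    p,d,W=cloud(n)
    r=np.hypot(W[...,0]-e[0],W[...,1]-e[1])
    for lo,hi in((.01,.045),(.045,.08)):
        m=(r<.045)&(W[...,2]>b+lo)&(W[...,2]<b+hi); Q=W[m]
        from scipy.optimize import least_squares
        f=least_squares(lambda c:np.hypot(Q[:,0]-c[0],Q[:,1]-c[1])-.0235,e[:2]+np.array([.0,0]),loss="soft_l1",f_scale=.002)
        print(n,m.sum(),"centre",np.round(f.x,4),"minus TCP mm",np.round((f.x-e[:2])*1000,1),"rms",np.sqrt(np.mean(f.fun**2)))
E
python3 held.py .113
```

```text
linear [16.52, -11.5, -0.28] turn 0.248 or 0.248 pos [ 0.666  -0.1935  0.2723] rot [179.9  -0.   67.5] j7 2.9 F [-1.   0.2 -2.6] w 0.0094 t 6.9
clock: 7.7
eef_pos: [0.6227, 0.0006, 0.2732]
ee_rot: [180.0, 0.1, 53.1]
wrist_force: [-1.5, -0.2, -1.0]
width: 0.0089
finger_force: 44.0
linear [0.22, -0.13, -0.18] turn -0.004 or -0.004 pos [6.227e-01 6.000e-04 2.732e-01] rot [1.80e+02 1.00e-01 5.31e+01] j7 -29.6 F [-1.5 -0.2 -1. ] w 0.0089 t 7.7
scene 371 centre [ 6.176e-01 -3.000e-04] minus TCP mm [-5.1 -1. ] rms 0.0010479201713102181
scene 343 centre [ 6.177e-01 -4.000e-04] minus TCP mm [-5. -1.] rms 0.0009752379731568196
```

```bash
python3 -m creep '[{"linear":[0.2,-0.1,-0.2],"turn":0,"grip":1},{"linear":[0.2,-0.1,-0.2],"turn":0,"grip":1},{"linear":[0.2,-0.1,-0.2],"turn":0,"grip":1}]'; sed -i 's/-.0235,/-.024,/; s/("scene",)/("scene","top")/' held.py;  python3 held.py .113; python3 - <<'E'
from h import *
p,d,W=cloud("top"); save("t2",cv2.resize(p[150:300,230:430],(800,600)))
E
```

```text
clock: 8.05
eef_pos: [0.6232, 0.005, 0.2756]
ee_rot: [180.0, -0.0, 53.2]
wrist_force: [0.2, -0.3, -1.9]
width: 0.0092
finger_force: 44.0
scene 367 centre [0.6176 0.0042] minus TCP mm [-5.6 -0.8] rms 0.001003665057016215
scene 350 centre [0.6178 0.0043] minus TCP mm [-5.4 -0.7] rms 0.0010365305432176357
top 0 centre [0.6232 0.005 ] minus TCP mm [0. 0.] rms nan
top 0 centre [0.6232 0.005 ] minus TCP mm [0. 0.] rms nan
  return _methods._mean(a, axis=axis, dtype=dtype,
  ret = ret.dtype.type(ret / rcount)
```

View pics/t2.png

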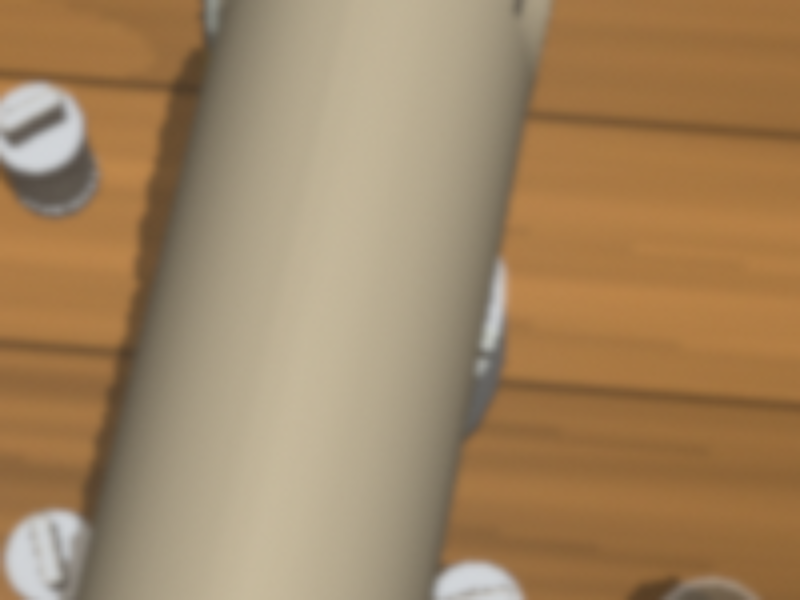

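```bash
python3 -m creep '[{"linear":[0.13,0.18,2],"turn":0,"grip":1},{"linear":[0.13,0.18,5],"turn":0,"grip":1},{"linear":[0.13,0.18,7],"turn":0,"grip":1},{"linear":[0.13,0.18,8],"turn":0,"grip":1},{"linear":[0.13,0.18,9],"turn":0,"grip":1}]'; python3 -m creep '[{"linear":[0,0,1],"turn":0,"grip":1},{"linear":[0,0,2],"turn":0,"grip":1},{"linear":[0,0,2.7],"turn":0,"grip":1},{"linear":[0,0,3],"turn":0,"grip":1}]'; python3 go.py .6255 .005 .1435 53.3
```

```text
clock: 8.7
eef_pos: [0.6255, 0.0053, 0.1854]
ee_rot: [180.0, -0.0, 53.3]
wrist_force: [0.5, -0.3, -1.2]
width: 0.0092
finger_force: 43.9
clock: 9.1
eef_pos: [0.6252, 0.0053, 0.1549]
ee_rot: [-180.0, 0.0, 53.3]
wrist_force: [0.6, 0.0, -1.1]
width: 0.009
finger_force: 43.9
linear [-0.0, 0.05, 1.14] turn -0.0 or -0.0 pos [0.6252 0.0053 0.1549] rot [-180.     0.    53.3] j7 -27.1 F [ 0.6  0.  -1.1] w 0.009 t 9.1
```

```bash
python3 -m creep '[{"linear":[0,0,0.6],"turn":0,"grip":1},{"linear":[0,0,1.0],"turn":0,"grip":1},{"linear":[0,0,1.2],"turn":0,"grip":1},{"linear":[0,0,1.2],"turn":0,"grip":1}]'; python3 -m creep '[{"linear":[0,0,0],"turn":0,"grip":0.75},{"linear":[0,0,0],"turn":0,"grip":0.75},{"linear":[0,0,0],"turn":0,"grip":0.75}]';python3 -m creep '[{"linear":[0,0,-4],"turn":0,"grip":0.75},{"linear":[0,0,-8],"turn":0,"grip":0.75},{"linear":[0,0,-12],"turn":0,"grip":0.6},{"linear":[0,0,-12],"turn":0,"grip":0.6},{"linear":[0,0,-12],"turn":0,"grip":0.6}]'; python3 go.py .4382 -.049 .2 110
```

```text
clock: 9.5
eef_pos: [0.6254, 0.0053, 0.1435]
ee_rot: [-180.0, -0.0, 53.3]
wrist_force: [-0.4, 0.1, -1.0]
width: 0.0094
finger_force: 44.0
clock: 9.8
eef_pos: [0.6256, 0.0053, 0.1439]
ee_rot: [180.0, -0.0, 53.3]
wrist_force: [0.2, -0.7, -0.1]
width: 0.0215
finger_force: 0.0
clock: 10.3
eef_pos: [0.6257, 0.0052, 0.2644]
ee_rot: [179.9, -0.1, 53.3]
wrist_force: [0.7, 0.4, -1.2]
width: 0.0346
finger_force: 0.0
linear [-15.57, -11.79, 6.4] turn -0.99 or -0.99 pos [0.6257 0.0052 0.2644] rot [ 1.799e+02 -1.000e-01  5.330e+01] j7 -29.6 F [ 0.7  0.4 -1.2] w 0.0346 t 10.3
```

```bash
python3 -m creep '[{"linear":[-4,-3,3],"turn":-0.15,"grip":0.6},{"linear":[-8,-6,4],"turn":-0.3,"grip":0.6},{"linear":[-12,-9,6.4],"turn":-0.45,"grip":0.6},{"linear":[-15.6,-11.8,6.4],"turn":-0.6,"grip":0.6},{"linear":[-15.6,-11.8,6.4],"turn":-0.75,"grip":0.6},{"linear":[-15.6,-11.8,6.4],"turn":-0.9,"grip":0.6},{"linear":[-15.6,-11.8,6.4],"turn":-0.99,"grip":0.6},{"linear":[-15.6,-11.8,6.4],"turn":-0.99,"grip":0.6}]'>/dev/null; python3 -m creep '[{"linear":[0,0,0],"turn":0,"grip":0.6},{"linear":[0,0,0],"turn":0,"grip":0.6}]'>/dev/null; python3 go.py .4382 -.049 .112 110
python3 - <<'E'
from meas import *
p,d,W=cloud("wrist"); print(fin(W,(.4382,-.049),.112,.13),fin(W,(.4382,-.049),.083,.1))
p,d,W=cloud("scene"); save("s3",cv2.resize(p[190:320,270:410],(600,557))); print(fin(W,(.623,.0032),.142,.16), fin(W,(.623,.0032),.112,.123,.025))
E
```

```text
linear [-0.01, 0.1, 8.71] turn -0.002 or -0.002 pos [ 0.4373 -0.0492  0.1991] rot [-180.     0.   109.9] j7 16.9 F [ 0.   0.1 -0.1] w 0.0345 t 11.3
(1190, array([437.5, -44.8]), array([10. , 33.2]), 107.3, np.float64(119.4)) (3851, array([437.5, -44.7]), array([47.2, 46. ]), 17.8, np.float64(88.8))
(125, array([622.5,   2.8]), array([33.7, 11.4]), 48.5, np.float64(149.0)) (286, array([626.1,   0.8]), array([45.8, 38.3]), 61.6, np.float64(119.2))
```

View pics/s3.png

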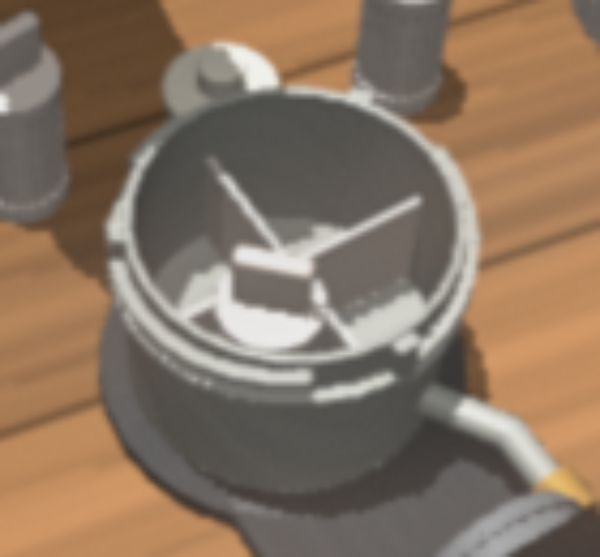

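Cartridge 2 is seated (fin at about (270,265), level, top at 149 mm). Top and scene measurements are confirmed, so I'll use those for cartridge 4.

```bash
python3 -m creep '[{"linear":[0,0.05,3],"turn":0,"grip":0.6},{"linear":[0,0.08,6],"turn":0,"grip":0.6},{"linear":[0,0.08,8],"turn":0,"grip":0.6},{"linear":[0,0.08,8.7],"turn":0,"grip":0.6},{"linear":[0,0.08,8.7],"turn":0,"grip":0.6},{"linear":[0,0.08,8.7],"turn":0,"grip":0.9},{"linear":[0,0.08,8.7],"turn":0,"grip":1},{"linear":[0,0.08,8.7],"turn":0,"grip":1}]' 40; python3 -m creep '[{"linear":[0,0,0],"turn":0,"grip":1},{"linear":[0,0,-4],"turn":0,"grip":1},{"linear":[0,0,-8],"turn":0,"grip":1},{"linear":[0,0,-12],"turn":0,"grip":1},{"linear":[0,0,-16.4],"turn":0,"grip":1},{"linear":[0,0,-16.4],"turn":0,"grip":1},{"linear":[0,0,-16.4],"turn":0,"grip":1}]'
python3 go.py .5642 -.0054 .275 143.3
```

```text
clock: 12.2
eef_pos: [0.4392, -0.0488, 0.1136]
ee_rot: [179.9, 0.0, 110.0]
wrist_force: [0.7, -0.3, 5.8]
width: 0.009
finger_force: 41.3
clock: 12.9
eef_pos: [0.4385, -0.0489, 0.277]
ee_rot: [179.9, -0.0, 110.0]
wrist_force: [0.1, -0.1, -2.5]
width: 0.0088
finger_force: 40.3
linear [-0.22, 13.3, 0.23] turn -0.581 or -0.581 pos [ 0.4385 -0.0489  0.277 ] rot [179.9  -0.  110. ] j7 14.2 F [ 0.1 -0.1 -2.5] w 0.0088 t 12.9
```

```bash
python3 -m creep '[{"linear":[0,4,0],"turn":-0.15,"grip":1},{"linear":[-0.1,8,0],"turn":-0.3,"grip":1},{"linear":[-0.2,11,0],"turn":-0.45,"grip":1},{"linear":[-0.2,13,0],"turn":-0.58,"grip":1},{"linear":[-0.22,13.3,0],"turn":-0.581,"grip":1},{"linear":[-0.22,13.3,0],"turn":-0.581,"grip":1},{"linear":[-0.22,13.3,0],"turn":-0.581,"grip":1},{"linear":[-0.22,13.3,0],"turn":-0.581,"grip":1}]'>/dev/null; python3 go.py .5642 -.0054 .144 143.3; python3 held.py .1135 2>/dev/null|head -2
```

```text
linear [-0.05, 0.1, 13.25] turn -0.002 or -0.002 pos [ 0.5632 -0.0061  0.2765] rot [180.   -0.  143.2] j7 57.5 F [-0.1 -0.8 -1.8] w 0.0094 t 13.7
scene 367 centre [ 0.558  -0.0048] minus TCP mm [-5.2  1.2] rms 0.0010864948032712762
scene 353 centre [ 0.558  -0.0051] minus TCP mm [-5.3  0.9] rms 0.0010404230037969866
```

```bash
python3 -m creep '[{"linear":[-0.1,0.2,2],"turn":0,"grip":1},{"linear":[-0.1,0.2,5],"turn":0,"grip":1},{"linear":[-0.1,0.2,7],"turn":0,"grip":1},{"linear":[-0.1,0.2,8],"turn":0,"grip":1},{"linear":[-0.1,0.2,9],"turn":0,"grip":1}]'|grep -E "pos|force"; python3 -m creep '[{"linear":[0,0,1],"turn":0,"grip":1},{"linear":[0,0,2],"turn":0,"grip":1},{"linear":[0,0,2.7],"turn":0,"grip":1},{"linear":[0,0,3],"turn":0,"grip":1}]'|grep -E "pos|force"; python3 go.py .5655 -.005 .144 143.3
```

```text
eef_pos: [0.566, -0.0045, 0.1865]
wrist_force: [0.7, -0.7, -1.0]
finger_force: 40.2
eef_pos: [0.5658, -0.0045, 0.1559]
wrist_force: [1.2, -0.2, -1.3]
finger_force: 40.3
linear [-0.01, -0.06, 1.19] turn -0.0 or -0.0 pos [ 0.5658 -0.0045  0.1559] rot [-180.    -0.   143.3] j7 61.6 F [ 1.2 -0.2 -1.3] w 0.0093 t 14.7
```

```bash
python3 -m creep '[{"linear":[0,0,0.6],"turn":0,"grip":1},{"linear":[0,0,1.0],"turn":0,"grip":1},{"linear":[0,0,1.2],"turn":0,"grip":1},{"linear":[0,0,1.2],"turn":0,"grip":1}]'|grep -E "pos|force"; python3 -m creep '[{"linear":[0,0,0],"turn":0,"grip":0.75},{"linear":[0,0,0],"turn":0,"grip":0.75},{"linear":[0,0,0],"turn":0,"grip":0.75}]'|grep -E "pos|force";python3 -m creep '[{"linear":[0,0,-4],"turn":0,"grip":0.75},{"linear":[0,0,-8],"turn":0,"grip":0.75},{"linear":[0,0,-12],"turn":0,"grip":0.6},{"linear":[0,0,-12],"turn":0,"grip":0.6},{"linear":[0,0,-12],"turn":0,"grip":0.6}]'|grep -E "pos|force"; python3 go.py .4465 .1602 .2 198.2
```

```text
eef_pos: [0.5659, -0.0045, 0.1443]
wrist_force: [-0.1, 0.3, -0.7]
finger_force: 40.3
eef_pos: [0.5662, -0.0045, 0.1449]
wrist_force: [-0.4, -0.1, -0.8]
finger_force: 0.0
eef_pos: [0.5663, -0.0044, 0.2652]
wrist_force: [-0.4, -0.5, -0.5]
finger_force: 0.0
linear [19.45, 6.02, 6.51] turn -0.958 or -0.958 pos [ 0.5663 -0.0044  0.2652] rot [1.799e+02 1.000e-01 1.433e+02] j7 58.0 F [-0.4 -0.5 -0.5] w 0.0341 t 15.9
```

```bash
python3 -m creep '[{"linear":[4,1.2,0],"turn":-0.15,"grip":0.6},{"linear":[8,2.4,2],"turn":-0.3,"grip":0.6},{"linear":[12,3.6,4],"turn":-0.45,"grip":0.6},{"linear":[16,4.8,6],"turn":-0.6,"grip":0.6},{"linear":[19.4,6,6.5],"turn":-0.75,"grip":0.6},{"linear":[19.4,6,6.5],"turn":-0.9,"grip":0.6},{"linear":[19.45,6,6.5],"turn":-0.958,"grip":0.6},{"linear":[19.45,6,6.5],"turn":-0.958,"grip":0.6}]'>/dev/null; python3 -m creep '[{"linear":[0,0,0],"turn":0,"grip":0.6},{"linear":[0,0,0],"turn":0,"grip":0.6}]'>/dev/null; python3 go.py .4465 .1602 .112 198.2
python3 - <<'E'
from meas import *
p,d,W=cloud("scene"); print(fin(W,(.564,-.0054),.142,.16,.03), fin(W,(.623,.0032),.142,.16,.03), fin(W,(.447,.160),.112,.13))
E
```

```text
linear [-0.09, 0.04, 8.71] turn -0.003 or -0.003 pos [0.4458 0.1596 0.1991] rot [-180.    -0.  -161.9] j7 83.7 F [-0.4  0.9  0.5] w 0.0337 t 16.9
(98, array([564.2,  -5.1]), array([ 9.9, 32.5]), 142.7, np.float64(149.5)) (128, array([622.3,   3.2]), array([34., 10.]), 55.5, np.float64(149.1)) (82, array([446.3, 159.6]), array([33.2, 11.4]), 10.9, np.float64(118.5))
```

```bash
python3 -m creep '[{"linear":[-0.08,0.04,3],"turn":0,"grip":0.6},{"linear":[-0.08,0.04,6],"turn":0,"grip":0.6},{"linear":[-0.08,0.04,8],"turn":0,"grip":0.6},{"linear":[-0.08,0.04,8.7],"turn":0,"grip":0.6},{"linear":[-0.08,0.04,8.7],"turn":0,"grip":0.6},{"linear":[-0.08,0.04,8.7],"turn":0,"grip":0.9},{"linear":[-0.08,0.04,8.7],"turn":0,"grip":1},{"linear":[-0.08,0.04,8.7],"turn":0,"grip":1}]' 40; python3 -m creep '[{"linear":[0,0,0],"turn":0,"grip":1},{"linear":[0,0,-4],"turn":0,"grip":1},{"linear":[0,0,-8],"turn":0,"grip":1},{"linear":[0,0,-12],"turn":0,"grip":1},{"linear":[0,0,-16.4],"turn":0,"grip":1},{"linear":[0,0,-16.4],"turn":0,"grip":1},{"linear":[0,0,-16.4],"turn":0,"grip":1}]'
python3 go.py .557 .053 .277 233.3
```

```text
clock: 17.75
eef_pos: [0.4472, 0.161, 0.1136]
ee_rot: [179.9, 0.1, -161.8]
wrist_force: [-0.2, 0.1, 4.1]
width: 0.0089
finger_force: 43.5
clock: 18.45
eef_pos: [0.4468, 0.1606, 0.2771]
ee_rot: [179.9, 0.1, -161.8]
wrist_force: [-0.4, -0.6, -2.2]
width: 0.0089
finger_force: 42.7
linear [-7.12, -13.66, 0.0] turn -0.613 or -0.613 pos [0.4468 0.1606 0.2771] rot [ 1.799e+02  1.000e-01 -1.618e+02] j7 81.7 F [-0.4 -0.6 -2.2] w 0.0089 t 18.4
```

```bash
python3 -m creep '[{"linear":[-2,-4,0],"turn":0.12,"grip":1},{"linear":[-4,-8,0],"turn":0.24,"grip":1},{"linear":[-6,-11,0],"turn":0.36,"grip":1},{"linear":[-7,-13,0],"turn":0.48,"grip":1},{"linear":[-7.1,-13.65,0],"turn":0.49,"grip":1},{"linear":[-7.1,-13.65,0],"turn":0.49,"grip":1},{"linear":[-7.1,-13.65,0],"turn":0.49,"grip":1},{"linear":[-7.1,-13.65,0],"turn":0.49,"grip":1}]'>/dev/null; python3 go.py .557 .0535 .144 170; python3 held.py .1135 2>/dev/null|head -2
```

```text
linear [-0.13, -0.06, 13.23] turn 0.005 or 0.005 pos [0.5559 0.0542 0.2763] rot [180.   -0.  170.3] j7 77.6 F [ 0.7  0.2 -1.5] w 0.0091 t 19.2
scene 359 centre [0.5519 0.0548] minus TCP mm [-4.   0.6] rms 0.0011341301457035598
scene 348 centre [0.5519 0.0547] minus TCP mm [-3.9  0.5] rms 0.001117141081521567
```

```bash
python3 -m creep '[{"linear":[-0.05,0,2],"turn":0,"grip":1},{"linear":[-0.05,0,5],"turn":0,"grip":1},{"linear":[-0.05,0,7],"turn":0,"grip":1},{"linear":[-0.05,0,8],"turn":0,"grip":1},{"linear":[-0.05,0,9],"turn":0,"grip":1}]'|grep -E "pos|force"; python3 -m creep '[{"linear":[0,0,1],"turn":0,"grip":1},{"linear":[0,0,2],"turn":0,"grip":1},{"linear":[0,0,2.7],"turn":0,"grip":1},{"linear":[0,0,3],"turn":0,"grip":1}]'|grep -E "pos|force"; python3 go.py .5563 .0544 .144 170
```

```text
eef_pos: [0.5571, 0.0533, 0.1864]
wrist_force: [0.5, 0.0, -1.0]
finger_force: 42.6
eef_pos: [0.5569, 0.0529, 0.1559]
wrist_force: [-0.4, -0.8, -1.8]
finger_force: 42.6
linear [0.08, 0.14, 1.19] turn 0.002 or 0.002 pos [0.5569 0.0529 0.1559] rot [-180.    -0.   170.1] j7 81.6 F [-0.4 -0.8 -1.8] w 0.009 t 20.2
```

```bash
python3 -m creep '[{"linear":[0,0.08,0.6],"turn":0,"grip":1},{"linear":[0,0.1,1.0],"turn":0,"grip":1},{"linear":[0,0.1,1.2],"turn":0,"grip":1},{"linear":[0,0.1,1.2],"turn":0,"grip":1}]'|grep -E "pos|force"; python3 -m creep '[{"linear":[0,0,0],"turn":0,"grip":0.75},{"linear":[0,0,0],"turn":0,"grip":0.75},{"linear":[0,0,0],"turn":0,"grip":0.75}]'|grep -E "pos|force";python3 -m creep '[{"linear":[0,0,-4],"turn":0,"grip":0.75},{"linear":[0,0,-8],"turn":0,"grip":0.75},{"linear":[0,0,-12],"turn":0,"grip":0.6},{"linear":[0,0,-12],"turn":0,"grip":0.6},{"linear":[0,0,-12],"turn":0,"grip":0.6}]'|grep -E "pos|force"; python3 go.py .6663 .1925 .2 123.5
```

```text
eef_pos: [0.5572, 0.0539, 0.1444]
wrist_force: [-1.0, -1.0, -0.9]
finger_force: 42.6
eef_pos: [0.5575, 0.0539, 0.1449]
wrist_force: [-0.0, -0.4, 0.7]
finger_force: 0.0
eef_pos: [0.5576, 0.054, 0.2652]
wrist_force: [0.1, 0.9, -0.1]
finger_force: 0.0
linear [-8.32, 15.51, 6.55] turn 0.813 or 0.813 pos [0.5576 0.054  0.2652] rot [1.799e+02 1.000e-01 1.701e+02] j7 77.9 F [ 0.1  0.9 -0.1] w 0.034 t 21.4
```

```bash
python3 -m creep '[{"linear":[-2,4,0],"turn":0.14,"grip":0.6},{"linear":[-4,8,2],"turn":0.28,"grip":0.6},{"linear":[-6,12,4],"turn":0.42,"grip":0.6},{"linear":[-8.3,15.5,6],"turn":0.56,"grip":0.6},{"linear":[-8.3,15.5,6.5],"turn":0.7,"grip":0.6},{"linear":[-8.3,15.5,6.5],"turn":0.813,"grip":0.6},{"linear":[-8.3,15.5,6.5],"turn":0.813,"grip":0.6},{"linear":[-8.3,15.5,6.5],"turn":0.813,"grip":0.6}]'>/dev/null; python3 -m creep '[{"linear":[0,0,0],"turn":0,"grip":0.6},{"linear":[0,0,0],"turn":0,"grip":0.6}]'>/dev/null; python3 go.py .6663 .1925 .112 123.5
python3 - <<'E'
from meas import *
p,d,W=cloud("scene"); print(fin(W,(.5556,.0534),.142,.16,.025),fin(W,(.564,-.0054),.142,.16,.025), fin(W,(.623,.0032),.142,.16,.025), fin(W,(.6663,.1925),.112,.13))
E
```

```text
linear [-0.02, 0.07, 8.78] turn 0.002 or 0.002 pos [0.6656 0.1922 0.1998] rot [180.   -0.  123.6] j7 31.1 F [ 0.1 -1.  -0. ] w 0.0342 t 22.4
(97, array([556. ,  53.2]), array([10.4, 34.1]), 170.2, np.float64(149.4)) (96, array([563.6,  -4.9]), array([ 9.7, 32.8]), 143.7, np.float64(149.6)) (130, array([622.3,   3.1]), array([34.1, 10.3]), 53.5, np.float64(149.4)) (96, array([665.3, 192.9]), array([10.1, 34.6]), 124.0, np.float64(119.7))
```

```bash
python3 -m creep '[{"linear":[0,0.05,3],"turn":0,"grip":0.6},{"linear":[0,0.05,6],"turn":0,"grip":0.6},{"linear":[0,0.05,8],"turn":0,"grip":0.6},{"linear":[0,0.05,8.75],"turn":0,"grip":0.6},{"linear":[0,0.05,8.75],"turn":0,"grip":0.6},{"linear":[0,0.05,8.75],"turn":0,"grip":0.9},{"linear":[0,0.05,8.75],"turn":0,"grip":1},{"linear":[0,0.05,8.75],"turn":0,"grip":1}]' 40; python3 -m creep '[{"linear":[0,0,0],"turn":0,"grip":1},{"linear":[0,0,-4],"turn":0,"grip":1},{"linear":[0,0,-8],"turn":0,"grip":1},{"linear":[0,0,-12],"turn":0,"grip":1},{"linear":[0,0,-16.4],"turn":0,"grip":1},{"linear":[0,0,-16.4],"turn":0,"grip":1},{"linear":[0,0,-16.4],"turn":0,"grip":1}]'
python3 go.py .616 .0622 .277 143.3
```

```text
clock: 23.3
eef_pos: [0.6669, 0.1927, 0.1136]
ee_rot: [179.9, 0.0, 123.5]
wrist_force: [-0.6, 0.1, 4.7]
width: 0.0092
finger_force: 44.8
clock: 24.0
eef_pos: [0.6663, 0.1925, 0.2767]
ee_rot: [179.9, -0.0, 123.5]
wrist_force: [-0.4, 0.5, -2.9]
width: 0.009
finger_force: 43.9
linear [-8.08, -11.39, -0.05] turn -0.345 or -0.345 pos [0.6663 0.1925 0.2767] rot [179.9  -0.  123.5] j7 29.6 F [-0.4  0.5 -2.9] w 0.009 t 24.0
```

```bash
python3 -m creep '[{"linear":[-2.5,-3.5,0],"turn":-0.1,"grip":1},{"linear":[-5,-7,0],"turn":-0.2,"grip":1},{"linear":[-7,-10,0],"turn":-0.3,"grip":1},{"linear":[-8.1,-11.4,0],"turn":-0.345,"grip":1},{"linear":[-8.1,-11.4,0],"turn":-0.345,"grip":1},{"linear":[-8.1,-11.4,0],"turn":-0.345,"grip":1},{"linear":[-8.1,-11.4,0],"turn":-0.345,"grip":1}]'>/dev/null; python3 -m creep '[{"linear":[0,0,0],"turn":0,"grip":1}]'>/dev/null; python3 go.py .616 .0622 .144 143.3; python3 held.py .1135 2>/dev/null|head -2
```

```text
linear [-0.1, -0.07, 13.13] turn 0.001 or 0.001 pos [0.6158 0.0634 0.2753] rot [-179.9   -0.   143.4] j7 56.5 F [-1.   0.6 -1.5] w 0.0091 t 24.8
scene 372 centre [0.6111 0.0646] minus TCP mm [-4.7  1.2] rms 0.0010894217498677054
scene 354 centre [0.6112 0.0645] minus TCP mm [-4.6  1.1] rms 0.0010413916766051773
```

```bash
python3 -m creep '[{"linear":[-0.06,-0.08,2],"turn":0,"grip":1},{"linear":[-0.06,-0.08,5],"turn":0,"grip":1},{"linear":[-0.06,-0.08,7],"turn":0,"grip":1},{"linear":[-0.06,-0.08,8],"turn":0,"grip":1},{"linear":[-0.06,-0.08,9],"turn":0,"grip":1}]'|grep -E "pos|force"; python3 -m creep '[{"linear":[0,0,1],"turn":0,"grip":1},{"linear":[0,0,2],"turn":0,"grip":1},{"linear":[0,0,2.7],"turn":0,"grip":1},{"linear":[0,0,3],"turn":0,"grip":1}]'|grep -E "pos|force"; python3 go.py .6158 .0624 .144 143.3
```

```text
eef_pos: [0.616, 0.0613, 0.1858]
wrist_force: [0.1, 0.0, -1.5]
finger_force: 43.8
eef_pos: [0.6156, 0.0611, 0.1554]
wrist_force: [-0.2, -0.6, -2.0]
finger_force: 43.8
linear [0.06, 0.12, 1.14] turn -0.0 or -0.0 pos [0.6156 0.0611 0.1554] rot [-180.    -0.   143.3] j7 59.7 F [-0.2 -0.6 -2. ] w 0.0093 t 25.8
```

```bash
python3 -m creep '[{"linear":[0.06,0.1,0.6],"turn":0,"grip":1},{"linear":[0.06,0.1,1.0],"turn":0,"grip":1},{"linear":[0.06,0.1,1.15],"turn":0,"grip":1},{"linear":[0.06,0.1,1.15],"turn":0,"grip":1}]'|grep -E "pos|force"; python3 -m creep '[{"linear":[0,0,0],"turn":0,"grip":0.75},{"linear":[0,0,0],"turn":0,"grip":0.75},{"linear":[0,0,0],"turn":0,"grip":0.75}]'|grep -E "pos|force";python3 -m creep '[{"linear":[0,0,-4],"turn":0,"grip":0.75},{"linear":[0,0,-8],"turn":0,"grip":0.75},{"linear":[0,0,-12],"turn":0,"grip":0.5},{"linear":[0,0,-12],"turn":0,"grip":0.5},{"linear":[0,0,-12],"turn":0,"grip":0.5}]'|grep -E "pos|force"; python3 - <<'E'
from meas import *
p,d,W=cloud("scene"); print(fin(W,(.48,.341),.1,.118,.12)); save("s4",p)
p,d,W=cloud("top"); print(fin(W,(.48,.341),.1,.118,.12))
E
python3 go.py .4797 .3407 .21 79.5
```

```text
eef_pos: [0.6159, 0.0622, 0.1444]
wrist_force: [0.6, 0.4, -2.8]
finger_force: 43.8
eef_pos: [0.6162, 0.0622, 0.145]
wrist_force: [0.3, -0.4, -0.1]
finger_force: 0.0
eef_pos: [0.6163, 0.0622, 0.2654]
wrist_force: [-0.0, 0.8, -0.8]
finger_force: 0.0
(366, array([452.1, 361.2]), array([109.1,  23.3]), 80.0, np.float64(105.8))
(550, array([454.8, 360.2]), array([109.5,  20.3]), 79.8, np.float64(105.2))
linear [27.51, 14.2, 5.38] turn 1.113 or 1.113 pos [0.6155 0.0624 0.2636] rot [-1.800e+02 -1.000e-01  1.433e+02] j7 56.8 F [-0.4  0.3 -0.6] w 0.0426 t 27.1
```

View pics/s4.png

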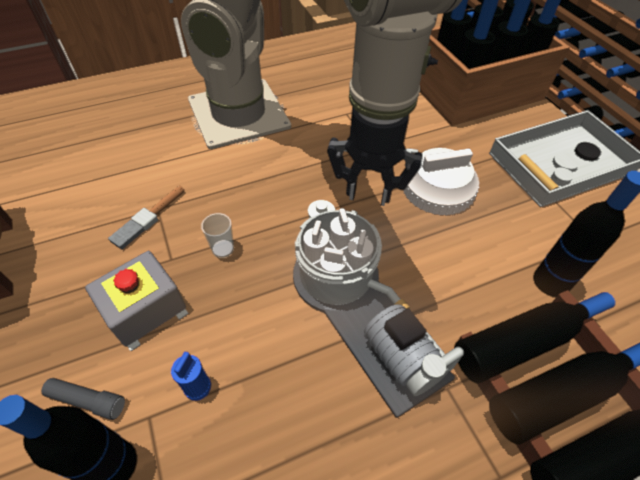

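All four cartridges are in the canister (around (338,243)), the stop is still in, and the lid has been knocked to about (.454,.361). I'll approach it there.

```bash
python3 go.py .4535 .3607 .2 79.9; python3 -m creep '[{"linear":[4,2,0],"turn":0.14,"grip":0.4},{"linear":[8,4,0],"turn":0.28,"grip":0.4},{"linear":[12,6,1],"turn":0.42,"grip":0.4},{"linear":[16,8,3],"turn":0.56,"grip":0.4},{"linear":[20,10,4],"turn":0.7,"grip":0.4},{"linear":[24,12,5],"turn":0.84,"grip":0.4},{"linear":[28,14,6.3],"turn":0.98,"grip":0.4},{"linear":[30.8,14,6.3],"turn":1.107,"grip":0.4}]'>/dev/null;python3 -m creep '[{"linear":[0,0,0],"turn":0,"grip":0.4},{"linear":[0,0,0],"turn":0,"grip":0.4}]'>/dev/null; python3 go.py .4535 .3607 .2 79.9; python3 - <<'E'
from meas import *
p,d,W=cloud("scene"); print(fin(W,(.4535,.361),.1,.112,.07)); 
E
```

```text
linear [30.81, 14.24, 6.38] turn 1.106 or 1.106 pos [0.6155 0.0624 0.2636] rot [-1.800e+02 -1.000e-01  1.433e+02] j7 56.8 F [-0.4  0.3 -0.6] w 0.0426 t 27.1
linear [0.23, 0.11, 0.06] turn 0.002 or 0.002 pos [0.452  0.3586 0.2006] rot [-1.8e+02  1.0e-01  8.0e+01] j7 -36.6 F [ 1.3 -1.4  0.5] w 0.0513 t 28.1
(366, array([452.5, 360.5]), array([108.5,  23.1]), 78.9, np.float64(105.8))
```

```bash
python3 -m creep '[{"linear":[0.2,0.1,4],"turn":0,"grip":0.4},{"linear":[0.2,0.1,8],"turn":0,"grip":0.4},{"linear":[0.2,0.1,9.5],"turn":0,"grip":0.4},{"linear":[0.2,0.1,10.4],"turn":0,"grip":0.4},{"linear":[0.2,0.1,10.4],"turn":0,"grip":0.6},{"linear":[0.2,0.1,10.4],"turn":0,"grip":0.9},{"linear":[0.2,0.1,10.4],"turn":0,"grip":1},{"linear":[0.2,0.1,10.4],"turn":0,"grip":1}]' 60; python3 -m creep '[{"linear":[0,0,0],"turn":0,"grip":1},{"linear":[0,0,-3],"turn":0,"grip":1},{"linear":[0,0,-7],"turn":0,"grip":1},{"linear":[0,0,-11],"turn":0,"grip":1},{"linear":[0,0,-15],"turn":0,"grip":1},{"linear":[0,0,-18],"turn":0,"grip":1},{"linear":[0,0,-18],"turn":0,"grip":1},{"linear":[0,0,-18],"turn":0,"grip":1}]'
python3 go.py .5895 .0283 .277 79.9; python3 - <<'E'
from meas import *
s=read_state(); e=s["eef_pos"]; p,d,W=cloud("scene"); r=np.hypot(W[...,0]-e[0],W[...,1]-e[1]); save("s5",p)
print("bottom",np.nanpercentile(W[(r<.1)&(W[...,2]>.12)][:,2],[0.5,50,99]))
E
```

```text
clock: 28.95
eef_pos: [0.455, 0.3608, 0.0993]
ee_rot: [179.9, -0.1, 79.9]
wrist_force: [0.3, -1.6, 6.8]
width: 0.0193
finger_force: 60.4
clock: 29.75
eef_pos: [0.4537, 0.3604, 0.2773]
ee_rot: [-180.0, -0.0, 79.9]
wrist_force: [0.1, 0.2, -5.9]
width: 0.0189
finger_force: 60.5
linear [-30.31, 19.2, 0.0] turn -0.0 or -0.0 pos [0.4537 0.3604 0.2773] rot [-180.    -0.    79.9] j7 -39.0 F [ 0.1  0.2 -5.9] w 0.0189 t 29.8
bottom [0.17895379 0.25623714 0.45177122]
```

```bash
python3 -m creep '[{"linear":[-4,2.5,0],"turn":0,"grip":1},{"linear":[-8,5,0],"turn":0,"grip":1},{"linear":[-12,7.5,0],"turn":0,"grip":1},{"linear":[-16,10,0],"turn":0,"grip":1},{"linear":[-20,12.6,0],"turn":0,"grip":1},{"linear":[-24,15.2,0],"turn":0,"grip":1},{"linear":[-28,17.7,0],"turn":0,"grip":1},{"linear":[-30.2,19.2,0],"turn":0,"grip":1}]'>/dev/null;python3 -m creep '[{"linear":[0,0,0],"turn":0,"grip":1},{"linear":[0,0,0],"turn":0,"grip":1},{"linear":[0,0,0],"turn":0,"grip":1}]'>/dev/null
python3 go.py .5895 .0283 .23 79.9; cat > lid.py <<'E'
from meas import *
from scipy.optimize import least_squares
s=read_state(); e=s["eef_pos"]
for n in("scene","top"):
    p,d,W=cloud(n); r=np.hypot(W[...,0]-.5895,W[...,1]-.0283); z0=e[2]-.099
    m=(r<.1)&(r>.06)&(W[...,2]>z0+.003)&(W[...,2]<z0+.028); Q=W[m]
    if len(Q)>30:
        f=least_squares(lambda c:np.hypot(Q[:,0]-c[0],Q[:,1]-c[1])-c[2],[.589,.028,.086],loss="soft_l1",f_scale=.001)
        print(n,len(Q),"skirt",np.round(f.x,4),"rms",np.sqrt(np.mean(f.fun**2)))
    print("bar",fin(W,e[:2],z0+.101,z0+.111,.07))
    if n=="scene":
        m=(W[...,2]<z0+.03)&(W[...,2]>.11)&(r<.1); print("low z",np.nanpercentile(W[m][:,2],[1,3,50]) if m.sum()>20 else m.sum())
E
python3 lid.py
```

```text
linear [-0.22, 0.07, 4.64] turn 0.001 or 0.001 pos [0.5893 0.0306 0.2764] rot [-179.9    0.    79.9] j7 -1.0 F [ 0.1  0.8 -4.7] w 0.0191 t 30.9
scene 888 skirt [0.5859 0.0325 0.0876] rms 0.0011299304083329264
bar (513, array([592. ,  30.3]), array([108.8,  40.1]), 73.8, np.float64(283.0))
low z [0.11036649 0.110952   0.17784133]
top 110 skirt [0.5909 0.0311 0.0875] rms 0.0009407117125587114
bar (108, array([581.6, -14. ]), array([17.8, 19.5]), 170.2, np.float64(282.7))
```

```bash
python3 -m creep '[{"linear":[-0.23,0.05,1],"turn":0,"grip":1},{"linear":[-0.23,0.05,3],"turn":0,"grip":1},{"linear":[-0.23,0.05,4],"turn":0,"grip":1},{"linear":[-0.23,0.05,4.6],"turn":0,"grip":1},{"linear":[-0.23,0.05,5.0],"turn":0,"grip":1},{"linear":[-0.23,0.05,5.3],"turn":0,"grip":1},{"linear":[-0.23,0.05,5.3],"turn":0,"grip":1}]'; for i in 1; do python3 -m creep '[{"linear":[0,0,0.2],"turn":0,"grip":1},{"linear":[0,0,0.4],"turn":0,"grip":1},{"linear":[0,0,0.4],"turn":0,"grip":1}]'; done; python3 lid.py
```

```text
clock: 31.7
eef_pos: [0.59, 0.027, 0.2246]
ee_rot: [180.0, -0.0, 79.9]
wrist_force: [0.2, 0.2, -4.5]
width: 0.0188
finger_force: 60.5
clock: 32.0
eef_pos: [0.5899, 0.027, 0.2204]
ee_rot: [-180.0, -0.0, 79.9]
wrist_force: [0.1, -0.6, -4.9]
width: 0.0188
finger_force: 60.5
scene 741 skirt [0.5869 0.0288 0.0874] rms 0.0011339379135472851
bar (439, array([592.8,  26.3]), array([108.2,  39.6]), 72.2, np.float64(226.9))
low z [0.12021901 0.1217563  0.13769366]
top 103 skirt [0.5912 0.0273 0.0874] rms 0.0009994338527178038
bar (104, array([580.8, -17.5]), array([19.2, 20.4]), 158.3, np.float64(227.1))
```

```bash
python3 -m creep '[{"linear":[0.1,0,0.2],"turn":0,"grip":1},{"linear":[0.1,0,0.4],"turn":0,"grip":1},{"linear":[0.1,0,0.4],"turn":0,"grip":1}]'|grep -E "pos|wrist"; python3 -m creep '[{"linear":[0,0,0.2],"turn":0,"grip":1},{"linear":[0,0,0.4],"turn":0,"grip":1},{"linear":[0,0,0.4],"turn":0,"grip":1}]'|grep -E "pos|wrist"; 
```

```text
eef_pos: [0.5899, 0.0281, 0.2162]
wrist_force: [0.1, -0.4, -5.7]
eef_pos: [0.59, 0.028, 0.2122]
wrist_force: [0.2, 0.1, -4.8]
```

```bash
python3 -m creep '[{"linear":[0,0,0.1],"turn":0,"grip":1},{"linear":[0,0,0.2],"turn":0,"grip":1},{"linear":[0,0,0.2],"turn":0,"grip":1}]'|grep -E "pos|wrist"; python3 -m creep '[{"linear":[0,0,0.1],"turn":0,"grip":1},{"linear":[0,0,0.2],"turn":0,"grip":1},{"linear":[0,0,0.2],"turn":0,"grip":1}]'|grep -E "pos|wrist"; 
```

```text
eef_pos: [0.5901, 0.028, 0.2104]
wrist_force: [0.3, 0.5, -5.1]
eef_pos: [0.59, 0.028, 0.2084]
wrist_force: [-0.5, -0.5, -4.8]
```

```bash
python3 -m creep '[{"linear":[0,0,0.1],"turn":0,"grip":1},{"linear":[0,0,0.2],"turn":0,"grip":1},{"linear":[0,0,0.2],"turn":0,"grip":1}]'|grep -E "pos|wrist"; python3 -m creep '[{"linear":[0,0,0.1],"turn":0,"grip":1},{"linear":[0,0,0.1],"turn":0,"grip":1}]'|grep -E "pos|wrist"; 
```

```text
eef_pos: [0.59, 0.028, 0.2064]
wrist_force: [-0.1, -0.1, -5.5]
eef_pos: [0.59, 0.0279, 0.2054]
wrist_force: [-0.5, -0.2, -5.0]
```

```bash
for i in 1; do python3 -m creep '[{"linear":[0,0,0.1],"turn":0,"grip":1},{"linear":[0,0,0.2],"turn":0,"grip":1},{"linear":[0,0,0.2],"turn":0,"grip":1}]'|grep -E "pos|wrist"; done; python3 lid.py
```

```text
eef_pos: [0.59, 0.028, 0.2034]
wrist_force: [-0.7, -0.5, -5.1]
scene 701 skirt [0.5868 0.0298 0.0875] rms 0.0011620458459919265
bar (418, array([594.5,  27.7]), array([109. ,  37.2]), 75.6, np.float64(210.0))
low z [0.11032317 0.11083485 0.12353995]
top 104 skirt [0.5915 0.0282 0.0876] rms 0.0010662324080619625
bar (108, array([582. , -15.2]), array([20.7, 21.7]), 163.3, np.float64(209.3))
```

```bash
sed -i 's/>.11)&(r<.1)/>.08)\&(r<.092)\&(r>.078)/' lid.py; python3 -m creep '[{"linear":[0,0,0.1],"turn":0,"grip":1},{"linear":[0,0,0.2],"turn":0,"grip":1},{"linear":[0,0,0.2],"turn":0,"grip":1}]'|grep -E "pos|wrist"; python3 lid.py|grep low;  python3 -m creep '[{"linear":[0,0,0.1],"turn":0,"grip":1},{"linear":[0,0,0.2],"turn":0,"grip":1},{"linear":[0,0,0.2],"turn":0,"grip":1}]'|grep -E "pos|wrist"; python3 - <<'E'
from h import *
p,d,W=cloud("scene"); save("s6",cv2.resize(p[110:310,240:440],(600,600)))
E
```

```text
eef_pos: [0.59, 0.0279, 0.2014]
wrist_force: [-0.1, 0.6, -5.0]
low z [0.10153063 0.10292112 0.11876866]
eef_pos: [0.5904, 0.0278, 0.2004]
wrist_force: [-3.6, 0.1, 5.3]
```

View pics/s6.png

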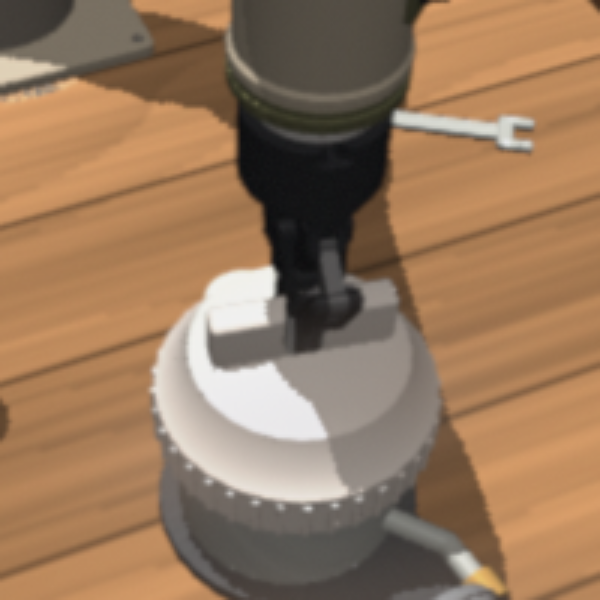

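Contact came at lid origin ≈ 101.5 mm, so the lid seems to have landed right at the thread entry. I'll loosen the grip, turn backwards to feel for the stop, and then check.

```bash
python3 -m creep '[{"linear":[0,0,-0.1],"turn":0,"grip":0.74},{"linear":[0,0,-0.1],"turn":0,"grip":0.74},{"linear":[0,0,-0.1],"turn":0,"grip":0.74}]'; python3 lid.py; python3 -m creep '[{"linear":[0,0,0],"turn":-0.08,"grip":0.74},{"linear":[0,0,0],"turn":-0.16,"grip":0.74},{"linear":[0,0,0],"turn":-0.24,"grip":0.74},{"linear":[0,0,0],"turn":-0.3,"grip":0.74},{"linear":[0,0,0],"turn":-0.3,"grip":0.74}]'; python3 -c "
from h import *; s=read_state(); print(s['torque'])"; python3 lid.py
```

```text
clock: 35.25
eef_pos: [0.5903, 0.028, 0.2006]
ee_rot: [180.0, -0.0, 79.9]
wrist_force: [-0.0, -0.2, -0.9]
width: 0.022
finger_force: 0.0
scene 694 skirt [0.5876 0.0296 0.0874] rms 0.001136518249431479
bar (428, array([593.3,  27.6]), array([108.4,  41.9]), 71.7, np.float64(207.1))
low z [0.10049917 0.10194192 0.11789487]
top 105 skirt [0.5926 0.029  0.0885] rms 0.0010592062807160461
bar (108, array([582.7, -15.1]), array([22.1, 20. ]), 79.0, np.float64(206.3))
clock: 35.85
eef_pos: [0.59, 0.0277, 0.2005]
ee_rot: [-180.0, -0.0, 97.1]
wrist_force: [0.7, -0.1, -0.2]
width: 0.0223
finger_force: 0.6
[-0.06096696  0.11221366  0.02246384]
scene 694 skirt [0.5864 0.0299 0.0876] rms 0.0011850965071258138
bar (379, array([593.8,  27.9]), array([107.4,  40.7]), 85.2, np.float64(207.2))
low z [0.10070666 0.10183305 0.11757958]
top 100 skirt [0.5911 0.0282 0.0875] rms 0.001010844546129532
bar (82, array([590.4, -18.6]), array([19.2, 14.9]), 3.1, np.float64(206.1))
```

```bash
for i in 1; do python3 -m creep '[{"linear":[0,0,0],"turn":-0.06,"grip":0.74},{"linear":[0,0,0],"turn":-0.12,"grip":0.74},{"linear":[0,0,0],"turn":-0.12,"grip":0.74}]'|grep -E "rot|force"; done; python3 -c "
from h import *; s=read_state(); print(s['torque'],s['width'],s['eef_pos'])";  python3 -m creep '[{"linear":[0,0,0],"turn":-0.06,"grip":0.74},{"linear":[0,0,0],"turn":-0.12,"grip":0.74},{"linear":[0,0,0],"turn":-0.12,"grip":0.74}]'|grep -E "rot|force"; python3 -c "
from h import *; s=read_state(); print(s['torque'],s['width'],s['eef_pos'])"; python3 lid.py
```

```text
ee_rot: [180.0, -0.0, 103.8]
wrist_force: [1.8, -0.2, -1.3]
finger_force: 28.2
[-0.06152851 -0.24156818 -1.00954571] 0.022071685518662988 [0.5902995  0.02769773 0.20061553]
ee_rot: [179.9, -0.0, 110.5]
wrist_force: [0.7, -1.4, 4.4]
finger_force: 103.6
[ 0.25970978 -0.46477865 -2.94177164] 0.022716695306221186 [0.59062463 0.02711394 0.20106664]
scene 688 skirt [0.5868 0.0299 0.0876] rms 0.001156942295113154
bar (400, array([592.3,  21.3]), array([93.1, 44.2]), 83.9, np.float64(208.0))
low z [0.10166366 0.1025057  0.11835255]
top 84 skirt [0.592  0.0287 0.088 ] rms 0.0009750002446134394
bar (53, array([593.3, -21.3]), array([ 9.8, 21.9]), 170.9, np.float64(207.8))
```

The stop was felt (torque rose to 3 N m), so the lid is in the thread entry. Now I'll screw it clockwise.

```bash
python3 -m creep '[{"linear":[0,0,0],"turn":0.13,"grip":0.74},{"linear":[0,0,0],"turn":0.26,"grip":0.74},{"linear":[0,0,0],"turn":0.39,"grip":0.74},{"linear":[0,0,0],"turn":0.52,"grip":0.74},{"linear":[0,0,0],"turn":0.65,"grip":0.74},{"linear":[0,0,0],"turn":0.78,"grip":0.74},{"linear":[0,0,0],"turn":0.9,"grip":0.74},{"linear":[0,0,0],"turn":0.9,"grip":0.74}]'; python3 -c "
from h import *; s=read_state(); print(s['torque'])"; python3 lid.py|grep low;python3 -m creep '[{"linear":[0,0,0],"turn":0.1,"grip":0.74},{"linear":[0,0,0.1],"turn":0.2,"grip":0.74},{"linear":[0,0,0.1],"turn":0.3,"grip":0.74},{"linear":[0,0,0.2],"turn":0.4,"grip":0.74},{"linear":[0,0,0.2],"turn":0.5,"grip":0.74},{"linear":[0,0,0.2],"turn":0.5,"grip":0.74}]'; python3 -c "
from h import *; s=read_state(); print(s['torque'])"; python3 lid.py
```

```text
clock: 37.45
eef_pos: [0.5898, 0.0288, 0.2001]
ee_rot: [-180.0, 0.1, 59.2]
wrist_force: [0.1, 0.0, 0.6]
width: 0.0222
finger_force: 0.0
[-0.05880954  0.00952115  0.06174764]
low z [0.10038229 0.1015774  0.1171075 ]
clock: 38.15
eef_pos: [0.59, 0.0281, 0.1984]
ee_rot: [-180.0, 0.0, 30.6]
wrist_force: [-0.2, 0.2, -0.6]
width: 0.0225
finger_force: 0.0
[ 0.00560872 -0.00647341 -0.03010519]
scene 709 skirt [0.5871 0.0289 0.0877] rms 0.0011489621335233821
bar (367, array([593. ,  23.7]), array([109.1,  39. ]), 40.7, np.float64(204.2))
low z [0.09746577 0.09874483 0.11512418]
top 137 skirt [0.5914 0.0267 0.0869] rms 0.0009732721213748436
bar (156, array([559.1,   4.6]), array([33.5, 19.3]), 35.5, np.float64(203.9))
```

```bash
python3 -m creep '[{"linear":[0,0,0],"turn":0.12,"grip":0.74},{"linear":[0,0,0.1],"turn":0.24,"grip":0.74},{"linear":[0,0,0.1],"turn":0.36,"grip":0.74},{"linear":[0,0,0.2],"turn":0.48,"grip":0.74},{"linear":[0,0,0.2],"turn":0.6,"grip":0.74},{"linear":[0,0,0.2],"turn":0.6,"grip":0.74}]'|grep -E "rot|force"; python3 -c "
from h import *; s=read_state(); print(s['torque'],s['width'])"; python3 lid.py|grep low;python3 -m creep '[{"linear":[0,0,0],"turn":0.1,"grip":0.74},{"linear":[0,0,0],"turn":0.2,"grip":0.74},{"linear":[0,0,0],"turn":0.2,"grip":0.74}]'|grep -E "rot|force"; python3 -c "
from h import *; s=read_state(); print(s['torque'])"; python3 lid.py
```

```text
ee_rot: [-180.0, 0.0, -3.7]
wrist_force: [-0.2, -0.7, 0.1]
finger_force: 0.0
[-0.02386413 -0.00974642  0.04100623] 0.022155300655053695
low z [0.09444609 0.09544857 0.11283635]
ee_rot: [-180.0, 0.0, -15.1]
wrist_force: [-0.3, -0.1, 0.1]
finger_force: 0.0
[0.0035164  0.01035489 0.04916941]
scene 735 skirt [0.5866 0.0282 0.0875] rms 0.0011078472311016878
bar (449, array([599.3,  26. ]), array([82.3, 44.6]), 8.7, np.float64(200.4))
low z [0.09385079 0.09485582 0.11258574]
top 177 skirt [0.5912 0.0264 0.0873] rms 0.0012434333833345065
bar (37, array([558. ,  21.6]), array([10. , 49.1]), 147.8, np.float64(200.5))
```

```bash
for i in 1; do python3 -m creep '[{"linear":[0,0,0],"turn":0.08,"grip":0.74},{"linear":[0,0,0],"turn":0.15,"grip":0.74},{"linear":[0,0,0],"turn":0.15,"grip":0.74}]'|grep -E "rot|force"; done; python3 -c "
from h import *; s=read_state(); print(s['torque'],s['joints'][6])"; python3 -m creep '[{"linear":[0,0,0],"turn":0.08,"grip":0.74},{"linear":[0,0,0],"turn":0.12,"grip":0.74},{"linear":[0,0,0],"turn":0.12,"grip":0.74}]'|grep -E "rot|force"; python3 -c "
from h import *; s=read_state(); print(s['torque'],s['joints'][6])"; python3 lid.py
```

```text
ee_rot: [-179.9, 0.1, -23.5]
wrist_force: [-2.4, 4.0, 4.1]
finger_force: 37.0
[0.88302574 0.65268195 1.29411052] -92.80992776722063
ee_rot: [-180.0, -0.0, -30.2]
wrist_force: [-1.2, 2.1, 6.2]
finger_force: 110.3
[ 0.68447316 -0.04967371  3.60752781] -99.42630598481675
scene 729 skirt [0.587  0.0296 0.0874] rms 0.001102535621119468
bar (451, array([597.7,  25.4]), array([90.2, 41.3]), 0.3, np.float64(200.7))
low z [0.09397174 0.09507097 0.11258356]
top 193 skirt [0.5907 0.0275 0.0866] rms 0.001342526634456367
bar (29, array([557.9,  24.4]), array([10. , 45.9]), 147.8, np.float64(200.9))
```

```bash
python3 -m creep '[{"linear":[0,0,0],"turn":-0.1,"grip":0.6},{"linear":[0,0,0],"turn":-0.2,"grip":0.5},{"linear":[0,0,0],"turn":-0.2,"grip":0.5},{"linear":[0,0,-3],"turn":-0.2,"grip":0.5},{"linear":[0,0,-7],"turn":-0.2,"grip":0.5},{"linear":[0,0,-7],"turn":-0.2,"grip":0.5}]'; python3 go.py .5145 -.3455 .23 70
```

```text
clock: 40.65
eef_pos: [0.5917, 0.0265, 0.271]
ee_rot: [-179.8, -0.3, -19.4]
wrist_force: [0.9, -0.7, -1.1]
width: 0.0429
finger_force: 0.0
linear [5.07, 37.67, 4.03] turn -1.561 or -1.561 pos [0.5917 0.0265 0.271 ] rot [-179.8   -0.3  -19.4] j7 -93.7 F [ 0.9 -0.7 -1.1] w 0.0429 t 40.6
```

```bash
python3 -m creep '[{"linear":[0.7,5,0],"turn":-0.14,"grip":0.2},{"linear":[1.4,10,0],"turn":-0.28,"grip":0.2},{"linear":[2,15,1],"turn":-0.42,"grip":0.2},{"linear":[2.7,20,2],"turn":-0.56,"grip":0.2},{"linear":[3.4,25,3],"turn":-0.7,"grip":0.2},{"linear":[4,30,4],"turn":-0.84,"grip":0.2},{"linear":[4.7,35,4],"turn":-0.98,"grip":0.2},{"linear":[5.1,37.7,4],"turn":-1.12,"grip":0.2}]'>/dev/null; python3 -m creep '[{"linear":[0,0,0],"turn":-0.14,"grip":0.2},{"linear":[0,0,0],"turn":-0.28,"grip":0.2},{"linear":[0,0,0],"turn":-0.43,"grip":0.2},{"linear":[0,0,0],"turn":-0.43,"grip":0.2},{"linear":[0,0,0],"turn":-0.43,"grip":0.2}]'; python3 go.py .5145 -.3455 .11 70; python3 - <<'E'
from meas import *
f=None
for n in("scene","top"):
    p,d,W=cloud(n); r=np.hypot(W[...,0]-.5895,W[...,1]-.0283)
    print("bar",fin(W,(.5895,.0283),.196,.207,.07))
    m=(r<.088)&(r>.07)&(W[...,2]>.09)&(W[...,2]<.12); print(circ(W,m))
    for c in((.25,.0),):
        m=(r<.075)&(r>.06); print("dome z",np.round(np.nanpercentile(W[m][:,2],[5,50,95]),4))
    m=(np.hypot(W[...,0]-.434,W[...,1]+.167)<.045)&(W[...,2]>.06); print("beaker",np.nanpercentile(W[m][:,2],95) if m.sum() else None)
save("t7",p)
E
```

```text
clock: 41.95
eef_pos: [0.5136, -0.3449, 0.2262]
ee_rot: [-180.0, -0.0, 69.2]
wrist_force: [-0.5, 0.4, 0.6]
width: 0.068
finger_force: 0.0
linear [-0.02, 0.11, 11.62] turn -0.014 or -0.014 pos [ 0.5136 -0.3449  0.2262] rot [-180.    -0.    69.2] j7 23.8 F [-0.5  0.4  0.6] w 0.068 t 42.0
bar (576, array([589.1,  28.8]), array([ 20.2, 109.5]), 167.3, np.float64(200.1))
(699, array([587.4,  29.5]), 87.1)
dome z [0.0149 0.1408 0.1621]
beaker 0.08531574426456776
bar (569, array([590.3,  27.8]), array([ 20., 109.]), 167.2, np.float64(199.4))
(187, array([590.8,  28.2]), 87.0)
dome z [0.1344 0.1532 0.1632]
beaker 0.6362147853487514
```

View pics/t7.png

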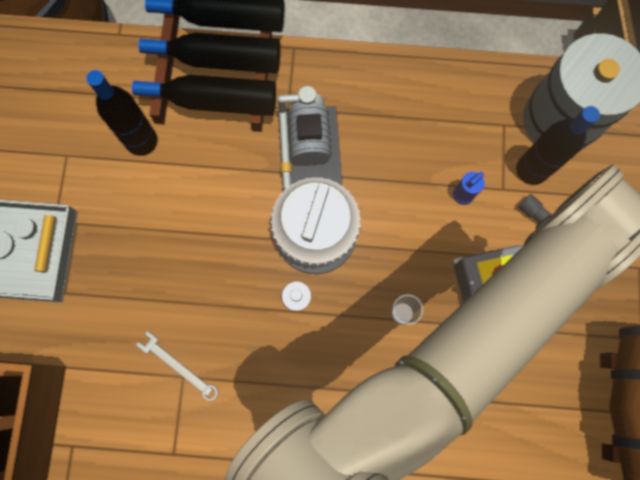

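The lid is centred on the canister at (315,215) and its bar top is about 94 + 107 mm up, so it is tight. The beaker stands at (406,309). Now I'll twist the stop.

```bash
python3 -m creep '[{"linear":[0,0.1,4],"turn":0,"grip":0.2},{"linear":[0,0.1,8],"turn":0,"grip":0.2},{"linear":[0,0.1,10],"turn":0,"grip":0.2},{"linear":[0,0.1,11.4],"turn":0,"grip":0.2},{"linear":[0,0.1,11.4],"turn":0,"grip":0.2},{"linear":[0,0.1,11.4],"turn":0,"grip":0.6},{"linear":[0,0.1,11.4],"turn":0,"grip":0.8},{"linear":[0,0.1,11.4],"turn":0,"grip":0.8}]' 25; python3 -m creep '[{"linear":[0,0,0],"turn":0.1,"grip":0.8},{"linear":[0,0,0],"turn":0.22,"grip":0.8},{"linear":[0,0,0],"turn":0.34,"grip":0.8},{"linear":[0,0,0],"turn":0.46,"grip":0.8},{"linear":[0,0,0],"turn":0.58,"grip":0.8},{"linear":[0,0,0],"turn":0.65,"grip":0.8},{"linear":[0,0,0],"turn":0.65,"grip":0.8}]'
```

```text
clock: 42.85
eef_pos: [0.5144, -0.3453, 0.1135]
ee_rot: [-180.0, -0.0, 69.5]
wrist_force: [-4.6, 2.6, 2.8]
width: 0.0388
finger_force: 26.9
clock: 43.55
eef_pos: [0.5146, -0.3455, 0.1134]
ee_rot: [180.0, 0.0, 32.2]
wrist_force: [-4.6, 0.4, 2.8]
width: 0.0392
finger_force: 26.8
```

```bash
python3 -m creep '[{"linear":[0,0,0],"turn":0,"grip":0.1},{"linear":[0,0,0],"turn":0,"grip":0.1},{"linear":[0,0,0],"turn":0,"grip":0.1},{"linear":[0,0,-5],"turn":0,"grip":0.1},{"linear":[0,0,-10],"turn":0,"grip":0.1},{"linear":[0,0,-14],"turn":0,"grip":0.1},{"linear":[0,0,-14],"turn":0,"grip":0.1},{"linear":[0,0,-14],"turn":0,"grip":0.1}]'; python3 - <<'E'
from meas import *
p,d,W=cloud("scene"); q=p.astype(int); save("s8",p)
red=(q[...,0]>150)&(q[...,1]<60)&(q[...,2]<60);print(np.nanpercentile(W[red][:,2],[50,90,98]))
print("bar",fin(W,(.5895,.0283),.196,.207,.07), circ(W,(np.hypot(W[...,0]-.434,W[...,1]+.167)<.05)&(W[...,2]>.078)&(W[...,2]<.092)))
E
```

```text
clock: 44.35
eef_pos: [0.5153, -0.3452, 0.2532]
ee_rot: [179.9, -0.1, 32.4]
wrist_force: [-0.0, 0.3, -0.3]
width: 0.0772
finger_force: 0.0
[0.12449026 0.12679083 0.12724804]
bar (578, array([587.8,  29.1]), array([ 20.1, 111. ]), 167.3, np.float64(200.1)) (214, array([ 433.3, -166.4]), 28.1)
```

View pics/s8.png

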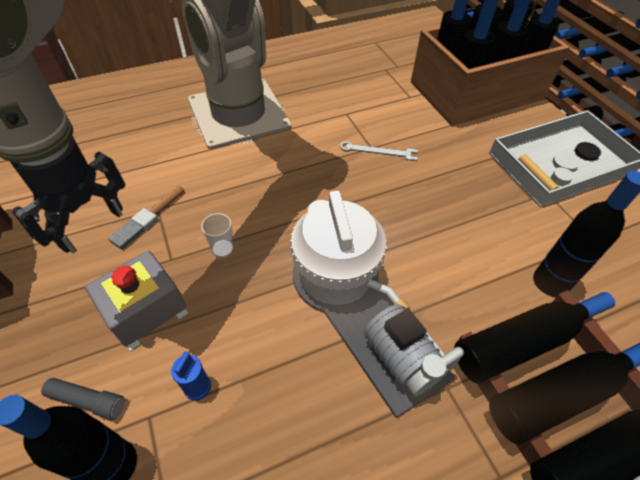

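The stop is out (head top at 127 mm, pixel (124,275)), the lid is seated level at (338,245), the beaker stands at (218,235), and the gripper is clear.

```bash
python3 -c "
from station import *
print(close_job())"
```

```text
the job is handed in; nothing more can be done
None
```

I've handed the job in: all four cartridges are in the canister, the lid is screwed down tight, the stop button is out again and the beaker is still standing; the hand-in returned no verdict.

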